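# Load, clamp and gate the sample-jar tray

## Task

The jar tray's sliding clamp bar is locked too far forward: turn its knob anticlockwise to free it and draw the bar right back. Stand the two or three red-lidded sample jars that wait on the near part of the worktop, right of the aluminium jar tray, upright in that tray, push the bar up until it holds them against the back wall, and turn the knob clockwise until tight. Also (before or after) lift the loose gate out of its grey stand, lower it so both of its knuckles drop fully onto the two upright hinge pins at the tray's open end, and leave it closed against the stop post. Leave the dish, bottle and beaker that stand nearby where they are.

Things in the scene. Friction and masses are not known exactly. Their poses are not given: they have to be found in the camera images.
- tray: fixed aluminium tray, 196 x 236 mm. Origin at worktop level; x points from the clamp to the back wall, y along the row of jars to the open (gate) end, z up. Floor 4 mm thick, x -102..94, y -118..118 mm. Back wall: inner face x = 85, 60 mm tall. Closed end: inner face y = -112, 40 mm tall. Jars stand in one row along y between bar and back wall (three fit, e.g. at y -75, -7, 60, x 35)
- pin_low (a point): foot of the lower hinge pin, on its bracket, 20 mm above the worktop, tray frame (88, 132) mm. Pin 7 mm thick, 18 mm tall, last 6 mm tapered to a 2 mm tip. Between its tip (z 38) and the upper bracket (underside z 72) is a gap: the lower knuckle (14 mm tall) must come in sideways there, gate raised 20 to 36 mm above its seat, before it is lowered
- pin_high (a point): foot of the upper, equal hinge pin straight above the lower, 80 mm above the worktop. Both brackets are 16 mm wide, 8 mm thick, reach from tray y = 114 to 140 mm, and are borne by a hinge post 16 x 12 mm, 80 mm tall, at tray x = 88, y = 112 mm
- back_wall (a point): middle of the back wall's inner face, tray frame (85, 0, 30) mm
- bar (a joint): travel of the clamp bar in m, 0 (drawn back) to 0.055, growing along tray +x. While the knob is loose (below 0.6 rad) it slides with about 1.5 N, plus up to 8 N for the jars it pushes; holding the knob and moving it along tray +x is enough. It holds the jars against the back wall at about 0.047. Once the knob is tight the bar is locked. Starts locked at 0.030 to 0.044
- bar_face (a point): middle of the clamp bar's jar-side face, 30 mm above the worktop (at tray x = -22 mm + travel). Bar 200 mm long along y, 10 mm thick, from 12 to 46 mm above the worktop; the block and knob are on its other side
- knob (a joint): angle of the clamp knob in rad, 0 loose to 1.6 (end stop), growing clockwise seen from above; it is tight from 1.1 on; turn to about 1.5, it may give back up to 0.15 when released, then stays. Turning takes 0.18 to 0.3 N m. Starts tight, between 1.3 and 1.5
- knob_grip (a point): the place to grip the clamp knob, on its vertical axis, 96 mm above the worktop and 53 mm behind the bar's jar-side face. The knob's grip is a black wing 54 mm long, 14 mm thick, 26 mm tall (83 to 109 mm above the worktop); this point's x runs along the wing and turns with it; wing parallel to tray x at knob angle 0
- gate: loose aluminium gate, 0.2 to 0.33 kg, origin on the hinge axis at the foot of the lower knuckle; x along the gate to its free end (x = 140 mm), z up. Panel 8 mm thick, x 14..140, z 4..88; top rail 12 mm thick, z 86..104 mm. Knuckles: tubes, 20 mm outside, 10 mm bore, 14 mm tall. Starts upright in the grey stand. Closed, its x points along tray -x and it rests against the stop post
- gate_grip (a point): middle of the gate's top rail, gate frame (77, 0, 95) mm: place to pinch it, across its 12 mm thickness, from above
- knuckle_low (a point): foot of the lower knuckle on the hinge axis (gate origin); seated, the knuckle feet rest on the brackets; the gate then swings freely and may sag a few mm at its free end
- knuckle_high (a point): foot of the upper knuckle on the hinge axis, gate frame (0, 0, 60) mm
- gate_tip (a point): free end of the gate, gate frame (140, 0, 50) mm
- gate_shut (a point): where gate_tip is, seen from above, when the gate is closed: tray frame (-52, 132) mm. The stop post beside it is 12 x 18 mm, 66 mm tall, at tray x = -40 mm, its outer face at tray y = 127 mm
- stand: fixed grey slotted stand, 110 x 60 mm, 50 mm tall, slot 11 mm wide along its x, slot floor 10 mm above the worktop; the gate stands in it and is drawn straight up, at least 45 mm, to come free
- jar_1: loose clear sample jar with a red screw lid, standing upright, 120 mm tall, body 60 mm and lid 62 mm across, 0.17 to 0.35 kg, bottom-heavy; origin at the centre of its underside, z up. Grip it round the body or lid. Two or three jars are present
- jar_2: loose clear sample jar with a red screw lid, standing upright, 120 mm tall, body 60 mm and lid 62 mm across, 0.17 to 0.35 kg, bottom-heavy; origin at the centre of its underside, z up. Grip it round the body or lid. Two or three jars are present
- jar_3: loose clear sample jar with a red screw lid, standing upright, 120 mm tall, body 60 mm and lid 62 mm across, 0.17 to 0.35 kg, bottom-heavy; origin at the centre of its underside, z up. Grip it round the body or lid. Two or three jars are present
- petri: bystander: petri dish, 63 mm across, 14 mm tall, origin under its centre
- bottle: bystander: the amber bottle nearest the tray with black cap, 54 mm across, 131 mm tall, origin under its centre
- beaker: bystander: the glass beaker nearest the tray, 61 mm across, 70 mm tall, origin under its centre
Not all that is in view belongs to the job. Leave any blue look-alike of the jar_2 alone.

How it is judged:
On the way, in this order (a step that is already met when the one before it is completed fails the run):
1. the clamp knob is loosened and the bar drawn back at least to 15 mm of travel (value of joint knob below 0.8 rad and value of joint bar below 0.015 m), for 0.2 s.
2. every jar stands upright on the tray floor between clamp bar and back wall (x of jar_1 in the frame of tray between -0.01 and 0.07 m and y of jar_1 in the frame of tray between -0.1 and 0.1 m and z of each of jar_1, jar_2, jar_3 in the frame of tray below 0.014 m and angle between each of jar_1, jar_2, jar_3's own z axis and vertical below 0.1 rad and x of jar_2 in the frame of tray between -0.01 and 0.07 m and y of jar_2 in the frame of tray between -0.1 and 0.1 m and x of jar_3 in the frame of tray between -0.01 and 0.07 m and y of jar_3 in the frame of tray between -0.1 and 0.1 m), for 0.2 s.
3. the clamp bar holds the jars against the back wall and its knob is tight (x of jar_1 in the frame of tray between 0.046 and 0.07 m and y of jar_1 in the frame of tray between -0.1 and 0.1 m and z of each of jar_1, jar_2, jar_3 in the frame of tray below 0.014 m and angle between each of jar_1, jar_2, jar_3's own z axis and vertical below 0.1 rad and x of jar_2 in the frame of tray between 0.046 and 0.07 m and y of jar_2 in the frame of tray between -0.1 and 0.1 m and x of jar_3 in the frame of tray between 0.046 and 0.07 m and y of jar_3 in the frame of tray between -0.1 and 0.1 m and value of joint bar above 0.042 m and value of joint knob above 1.1 rad), for 0.2 s.
At the end, for the whole second after the job is handed in: every jar present stands upright in the tray, its centre within 39 mm of the back wall's face; bar travel over 42 mm; knob past 1.1 rad; both gate knuckles round their pins and seated (within 5 mm in height), gate closed to within 15 mm at its free end; gate and jars released and at rest (all of step 3 and horizontal distance between knuckle_low and pin_low below 0.005 m and horizontal distance between knuckle_high and pin_high below 0.005 m and z of knuckle_low in the frame of pin_low between -0.003 and 0.005 m and z of knuckle_high in the frame of pin_high between -0.003 and 0.005 m and horizontal distance between gate_tip and gate_shut below 0.015 m and linear speed of each of gate, jar_1, jar_2, jar_3 below 0.02 m/s); the robot touches nothing.
It fails at once if a bystander (dish, bottle, beaker) is moved more than 30 mm (distance of any of petri, bottle, beaker from where it was at the start of the episode above 0.03 m).
Of jar_1, jar_2, jar_3 only 2 to 3 are there at a start; the rules pass over those that are not, and their reading is None.
At some moment in a run one of jar_1, jar_2, jar_3 may be knocked a few centimetres aside while the robot is not near it.
It also fails if it takes over 208 s, if anything falls off the work surface, if the arm or the gripper's body presses on something with over 40 N, if the wrist force passes 120 N, or if a joint passes its speed limit or range.

## Robot

A 6-joint arm with a two-finger parallel gripper is mounted at the origin on a cart in front of the work surface, level with it; the furniture and walls round the work are solid. World frame = base frame: x ahead of the robot, y to its left, z up, the work surface at z = 0. Lengths are in m, angles in rad, forces in N, time in s.
With the tool pointing down it reaches from about 0.325 to 0.9 m from the base axis. Payload 6.1 kg.
Tool frame: the origin (TCP) lies on the centre line of the jaws, within the pads' length; the fingertips stand 14 mm ahead of it and the grasp point (between the pads) lies 5 mm behind it; z points along the fingers, y is the line along which they close (so a half turn about z gives the same grasp; the last joint's range is limited). The gripper opens to 87 mm and grips with 3 to 60 N. Pads are 19 mm wide; open, the fingers measure 117 mm over their backs; the gripper's body (75 mm by 190 mm) begins 51 mm behind the grasp point.
Start: joints at [-1.279, 0.22, 1.526, -0, 1.395, -0.126], TCP at [0.254, -0.571, 0.237] pointing down, gripper open.
Joint ranges: [-2.98, 2.98], [-0.91, 2.08], [0.09, 2.57], [-1.24, 4.39], [0.2, 2.65], [-2.68, 2.68]. Speed limits (rad/s): [2.57, 2.57, 3.01, 3.14, 3.14, 3.14].

## Interface

Orientations are given as a rotation vector (axis times angle).
In Python, from rig import ctrl gives the robot as it stands.
- The arm moves only by the tool send_rows, never from a script. Its argument "plan" is a list of rows, each an object of numbers: "fingers": the closure, from 0 (fully open) to 1 (shut); "tx", "ty", "tz": the shift along the tool's x, y, z in m; "twist": the turn about the tool's z in rad. A call has exactly 8 rows; each row shifts and turns the commanded pose from where the row before left it, along the tool's axes as they then stand; what a row does not reach is not made up. A row lasts 1/12 s, in which the tool goes at most 41.7 mm and 7.16 degrees, less where a joint would pass 70% of its speed; a pose out of reach is approached as far as the arm can. A call with a gripper value outside its range is refused whole. The fingers move at their own pace and stop on an object; "newtons" is the grip in N (left out, the last holds). Time passes only in rows, so rows that do not move let the fingers close, or fill a call up. It gives the time, the measured TCP pose, the force, the opening and the grip force at its end, in the units of the state.
- ctrl.read_state(): the state, without advancing time (a new reading comes with each control period).
- ctrl.read_camera(name): name is "side" or "top"; returns a dict with "frame" (384x512x3 uint8, red, green, blue), "mtx" (3x3 intrinsics, pixels), "dist" ([k1, k2, p1, p2, k3] as OpenCV has them; the pictures are not rectified), "cam_to_world" (4x4, takes a point from camera to world coordinates). Camera axes: x right, y up, looking along -z (the intrinsics and any distortion apply to the point x, -y, -z); pixel columns grow to the right and rows downward; lengths in m; the calibration is good to about 2 mm. A picture is of the moment at which its call begins. There is no depth.
- ctrl.finish_job(): hands the job in; it is judged then, once.
Trained networks look in a picture, given as the dict that the camera call returned (one of the last four; its "shot" number tells which), for a name from the list of things; names that differ only in an ending like _2 or _b are one class to them, and where a whole thing is asked for, a point or a joint stands for the part that bears it (a point fixed in the world has none). Each returns a list of dicts, best first, with "p" (0 to 1); they miss things now and then, are a little off and sometimes report something else, mostly with a low value. They report only what shows in the picture. A call takes as long as a camera call. They do not tell look-alikes from the thing itself.
- ctrl.outline_of(target, picture): "region" (384x512 bool, what is visible of it) and "extent" ([left, top, right, bottom] in pixels, round what is visible of it).
The state is a dict: "clock": time; "joint_positions": joint angles; "dq": joint speeds; "joint_efforts": joint torques, N m; "eef_pos": TCP position; "eef_rot": TCP orientation; "contact_force": force on the tool from outside, world axes, zero at the start; "torque": the same for the moment, N m; "finger_gap": opening from 0.0 (shut) to 1.0 (fully open); "grasp_force": force on a finger pad.
Only numpy, scipy, OpenCV 4.12 (cv2) and the standard library are available. Lean on these libraries where they do the work, as an engineer would, in place of code of your own. Each camera call takes 0.05 s, during which the arm holds its last target. There are 200 camera calls.

## Working session

There is one attempt and no reset: what is moved stays moved. The work goes in short steps, Python scripts to look and compute and a tool call to move; the robot and the scene stay as the last step left them, time stands still between calls to the robot, and variables do not carry over. Pictures are saved under pics/ and viewed, at most 14 in all, crops included, and the job is handed in when it is done.

Besides the shell and the picture viewer there is one more tool, called after "Request:" by a JSON object that holds its "name" and its "arguments", one argument or row to a line. send_rows: Moves the arm, as the interface text tells. Its arguments: {"type":"object","properties":{"plan":{"type":"array"},"newtons":{"type":"number"}},"required":["plan"]}

```bash
ls; mkdir -p pics; cat > h.py <<'E'
import numpy as np, cv2, json
from rig import ctrl
def shot(n): return ctrl.read_camera(n)
def proj(c,P):
    P=np.atleast_2d(P).astype(float); T=np.linalg.inv(c["cam_to_world"])
    q=P@T[:3,:3].T+T[:3,3]; q=q*[1,-1,-1]
    return cv2.projectPoints(q,np.zeros(3),np.zeros(3),np.array(c["mtx"]),np.array(c["dist"],float))[0][:,0]
def ray(c,uv):
    u=cv2.undistortPoints(np.array(uv,float).reshape(-1,1,2),np.array(c["mtx"]),np.array(c["dist"],float))[:,0]
    T=np.array(c["cam_to_world"]); d=np.c_[u[:,0],-u[:,1],-np.ones(len(u))]@T[:3,:3].T
    return T[:3,3],d
def atz(c,uv,z):
    o,d=ray(c,uv); return o+d*((z-o[2])/d[:,2])[:,None]
def save(c,n,box=None,s=1):
    f=c["frame"][:,:,::-1]
    if box: f=f[box[1]:box[3],box[0]:box[2]]
    cv2.imwrite("pics/"+n,cv2.resize(f,None,fx=s,fy=s,interpolation=cv2.INTER_CUBIC))
E
python3 - <<'E'
from h import *
for n in("top","side"):
    c=shot(n); save(c,n+"0.png",s=1.5); print(n,np.round(c["cam_to_world"],3).tolist(),np.round(c["mtx"],1).tolist(),c["dist"])
    for t in("tray","knob","bar","gate","stand","jar_1","petri","bottle","beaker"):
        for r in ctrl.outline_of(t,c)[:5]:
            ys,xs=np.nonzero(r["region"]); print(t,round(r["p"],2),r["extent"],len(xs),xs.mean().round(1),ys.mean().round(1))
print(ctrl.read_state())
E
```

```text
pics
top [[0.007, 0.992, -0.126, 0.368], [-1.0, 0.009, 0.014, -0.058], [0.015, 0.126, 0.992, 1.712], [0.0, 0.0, 0.0, 1.0]] [[438.9, 0.0, 257.6], [0.0, 438.9, 190.6], [0.0, 0.0, 1.0]] [-0.09381303  0.          0.          0.          0.        ]
tray 0.54 [113.0, 185.6, 141.4, 228.8] 320 127.9 205.7
knob 0.44 [176.6, 181.6, 252.4, 237.9] 3210 217.5 210.2
knob 0.4 [211.0, 212.0, 225.2, 219.6] 93 217.2 217.1
bar 0.68 [192.5, 202.4, 240.6, 226.1] 387 217.5 211.2
gate 0.86 [116.1, 189.5, 140.0, 229.0] 311 127.3 207.1
stand 0.67 [126.1, 198.0, 142.8, 224.6] 262 134.3 212.3
stand 0.37 [275.6, 209.7, 295.3, 227.8] 242 284.3 216.3
jar_1 0.81 [329.9, 225.0, 354.2, 243.7] 341 342.0 234.0
jar_1 0.79 [275.6, 206.5, 293.4, 226.5] 216 283.8 215.8
jar_1 0.7 [214.4, 149.9, 226.0, 171.8] 299 221.3 159.0
jar_1 0.54 [304.1, 227.7, 323.7, 242.2] 290 314.2 235.2
petri 0.49 [368.2, 210.6, 387.6, 226.7] 200 376.5 218.3
bottle 0.59 [163.2, 136.4, 184.5, 160.4] 206 172.5 147.0
bottle 0.35 [180.0, 182.7, 252.4, 238.7] 3164 217.1 210.0
side [[0.999, 0.043, -0.03, 0.524], [-0.049, 0.574, -0.818, -1.16], [-0.018,
[... 997 characters left out ...]
2 224.2
{'clock': 1.0, 'joint_positions': array([-1.27911088e+00,  2.20381344e-01,  1.52649071e+00, -3.15625362e-05,
        1.39467508e+00, -1.26079496e-01]), 'dq': array([-0.00025657,  0.00061052, -0.00031658,  0.00152961, -0.00138698,
       -0.00049763]), 'joint_efforts': array([-4.74342105e-04, -4.94574952e+01, -3.87723863e+01,  7.02892570e-02,
        4.67687321e-02, -2.00309000e-05]), 'eef_pos': array([ 0.25357447, -0.57125435,  0.23655413]), 'eef_rot': array([ 3.07325599e+00,  6.51460555e-01, -4.27302734e-05]), 'contact_force': array([-0.50826568,  0.19428169,  0.53804635]), 'torque': array([-0.03425328,  0.00156237, -0.01244705]), 'grasp_force': 0.0, 'finger_gap': 0.996403688956129}
```

```bash
python3 - <<'E'
from h import *
c=shot("top"); save(c,"topc.png",(100,120,400,260),2.6)
c=shot("side"); save(c,"sidec.png",(150,100,340,360),2.3)
E
```

```text
(no output)
```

View pics/topc.png

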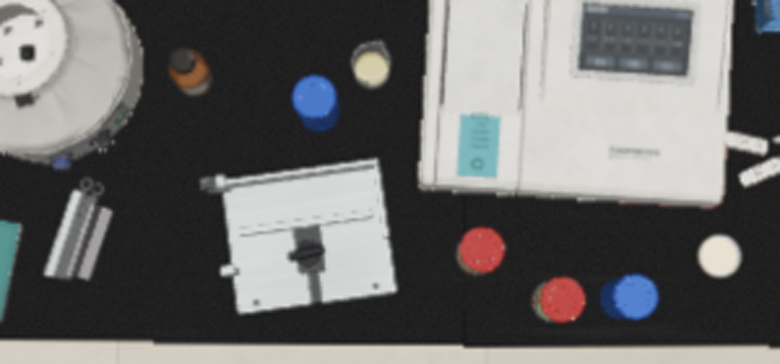

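View pics/sidec.png

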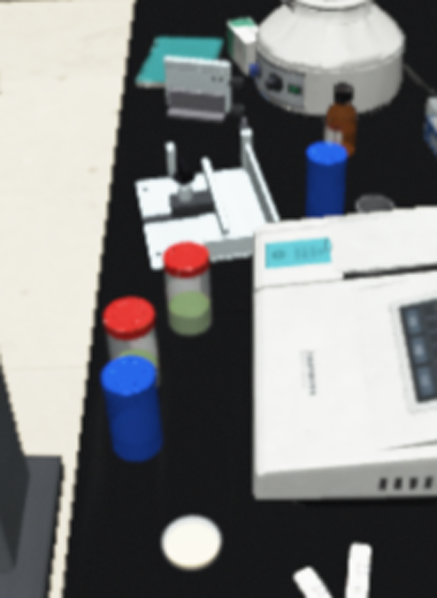

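The top picture shows the tray at about (222,160)–(397,313) in the crop, with two red lids at (481,249) and (561,300). The gate in its stand is at (80,235), with its knuckles towards +x. The blue jars are look-alikes. Next I'll fit the poses.

```bash
cat > fit.py <<'E'
from h import *
from scipy.optimize import minimize
from scipy.spatial.transform import Rotation as R
S=4
def box(x0,x1,y0,y1,z0,z1): return np.array([[x,y,z] for x in(x0,x1) for y in(y0,y1) for z in(z0,z1)])/1000.
def cyl(x,y,r,z0,z1,n=24):
    t=np.linspace(0,2*np.pi,n); return np.array([[x+r*np.cos(a),y+r*np.sin(a),z] for a in t for z in(z0,z1)])/1000.
TRAY=[box(-102,94,-118,118,0,4),box(85,94,-118,118,0,60),box(-102,94,-118,-112,0,4),box(85,94,-118,-112,0,60),
 box(80,96,106,118,0,80),box(80,96,114,140,72,80),box(80,96,114,140,12,20),box(-46,-34,109,127,0,66),cyl(88,132,3.5,80,98)]
GATE=[box(14,140,-4,4,4,88),box(14,140,-6,6,86,104),cyl(0,0,10,0,14),cyl(0,0,10,60,74),box(0,15,-4,4,0,14),box(0,15,-4,4,60,74)]
STAND=[box(-55,55,-30,30,0,50)]
JAR=[cyl(0,0,30,0,100),cyl(0,0,31,100,120)]
def T(p,m):
    c,s=np.cos(p[2]),np.sin(p[2]); return [np.c_[c*q[:,0]-s*q[:,1]+p[0],s*q[:,0]+c*q[:,1]+p[1],q[:,2]+(p[3] if len(p)>3 else 0)] for q in m]
def render(c,parts,roi):
    x0,y0,x1,y1=roi; im=np.zeros(((y1-y0)*S,(x1-x0)*S),np.uint8)
    for q in parts:
        u=(proj(c,q)-[x0,y0]+.5)*S-.5
        h=cv2.convexHull(u.astype(np.float32)); cv2.fillConvexPoly(im,np.round(h*16).astype(np.int32),255,cv2.LINE_AA,4)
    return im
def crop(c,roi):
    x0,y0,x1,y1=roi; return cv2.resize(c["frame"][y0:y1,x0:x1],None,fx=S,fy=S,interpolation=cv2.INTER_CUBIC)
def fit(model,views,p0,st):
    # views: (cam,roi,mask uint8)
    def cost(p): return sum(np.mean(np.abs(render(c,T(p,model),r).astype(float)-m)) for c,r,m in views)
    p0=np.array(p0,float); sim=np.vstack([p0]+[p0+np.eye(len(p0))[i]*st[i] for i in range(len(p0))])
    for _ in range(2):
        r=minimize(cost,sim[0],method="Nelder-Mead",options=dict(initial_simplex=sim,xatol=1e-5,fatol=1e-4,maxiter=300)); p=r.x
        sim=np.vstack([p]+[p+np.eye(len(p))[i]*st[i]*.3 for i in range(len(p))])
    return p,r.fun
def ov(c,parts,roi,m):
    im=crop(c,roi)[:,:,::-1].copy(); r=render(c,parts,roi)
    for a,col in((r,(0,0,255)),(m,(0,255,0))):
        cs,_=cv2.findContours((a>127).astype(np.uint8),0,1); cv2.drawContours(im,cs,-1,col,1)
    return im
def fillm(m):
    cs,_=cv2.findContours(m,0,1); o=np.zeros_like(m); b=max(cs,key=cv2.contourArea); cv2.drawContours(o,[b],-1,255,-1); return o
E
python3 - <<'E'
from fit import *
t=shot("top"); s=shot("side")
gray=lambda c,r:cv2.cvtColor(crop(c,r),cv2.COLOR_RGB2GRAY)
rt=(170,172,262,246); rs=(195,140,285,222)
vs=[]
for c,r in((t,rt),(s,rs)):
    m=fillm(((gray(c,r)>85)*255).astype(np.uint8)); vs.append((c,r,m))
p0=list(atz(t,[[217,212]],0)[0][:2])+[0.15]
for v in([vs[0]],[vs[1]],vs):
    p,f=fit(TRAY,v,p0,[.02,.02,.1]); print("tray",p.round(4),round(f,2))
o=[ov(c,T(p,TRAY),r,m) for c,r,m in vs]
# gate+stand
rt2=(108,180,150,235); rs2=(212,112,268,160)
for c,r in((t,rt2),(s,rs2)): print(np.percentile(gray(c,r),[5,25,50,75,95]))
# jars
for c,n in((t,"top"),(s,"side")):
    f=c["frame"].astype(int); m=((f[:,:,0]>110)&(f[:,:,1]<80)&(f[:,:,2]<80)).astype(np.uint8)
    k,l,st,ce=cv2.connectedComponentsWithStats(m)
    for i in range(1,k):
        if st[i,4]>30: print(n,st[i],ce[i].round(1),atz(c,[ce[i]],.118 if n=="top" else .115).round(4))
h=max(a.shape[0] for a in o); o=[cv2.copyMakeBorder(a,0,h-a.shape[0],0,0,0) for a in o]
cv2.imwrite("pics/fit1.png",np.hstack(o))
print(np.hstack(o).shape)
E
```

```text
tray [0.5068 0.0688 0.1436] 3.48
tray [0.5054 0.0663 0.1428] 22.05
tray [0.5066 0.0682 0.1465] 26.47
[ 29.  31.  32.  79. 163.]
[ 23.  24.  83. 140. 203.]
top [119  43  16  14 177] [126.3  49.7] [[1.1165 0.4309 0.118 ]]
top [ 77  45  39  31 558] [95.8 60.9] [[1.0714 0.5482 0.118 ]]
top [265  65  16   9  69] [271.9  68.7] [[ 1.0418 -0.133   0.118 ]]
top [269  73   7   7  36] [271.9  75.8] [[ 1.0131 -0.1331  0.118 ]]
top [263  75  12  13  65] [267.8  83.3] [[ 0.9826 -0.1177  0.118 ]]
top [392  79  15  15 174] [399.   86.2] [[ 0.9819 -0.6242  0.118 ]]
top [277 208  17  17 204] [285.  215.6] [[ 0.48   -0.1822  0.118 ]]
top [308 227  17  17 208] [316.2 234.9] [[ 0.4105 -0.2955  0.118 ]]
top [388 267  68  43 449] [434.4 285.9] [[ 0.2251 -0.7309  0.118 ]]
top [447 275  18  32 201] [457.2 289.4] [[ 0.2112 -0.8181  0.118 ]]
top [389 294  18  34 262] [397.1 312.4] [[ 0.1317 -0.5891  0.118 ]]
top [239 304  17  17 158] [249.3 311.3] [[ 0.1373 -0.0549  0.118 ]]
top [ 267  304  125   80 5511] [327.  341.9] [[ 0.0295 -0.3329  0.118 ]]
top [404 306  63  27 185] [438.  318.2] [[ 0.1082 -0.742   0.118
[... 961 characters left out ...]
e [ 62 168  43  13 262] [ 83.5 175.1] [[-0.0459  0.0582  0.115 ]]
side [116 193  15  26 226] [122.6 201.9] [[ 0.135  -0.1133  0.115 ]]
side [385 201  30  12 133] [398.6 205.5] [[ 0.9966 -0.1953  0.115 ]]
side [397 205   8   5  31] [400.4 207.3] [[ 0.9989 -0.2045  0.115 ]]
side [222 206  19  15 220] [230.6 213. ] [[ 0.4797 -0.1937  0.115 ]]
side [ 65 208  15  20 130] [ 71.6 221. ] [[-0.0055 -0.2011  0.115 ]]
side [195 229  22  19 336] [205.6 237.7] [[ 0.41   -0.3002  0.115 ]]
side [439 310  26  25 480] [451.8 322. ] [[ 0.9797 -0.6326  0.115 ]]
side [398 334   9  10  74] [402.1 338.6] [[ 0.8506 -0.6627  0.115 ]]
side [420 361  10  11  82] [424.9 365.6] [[ 0.8779 -0.7329  0.115 ]]
(328, 728, 3)
```

View pics/fit1.png

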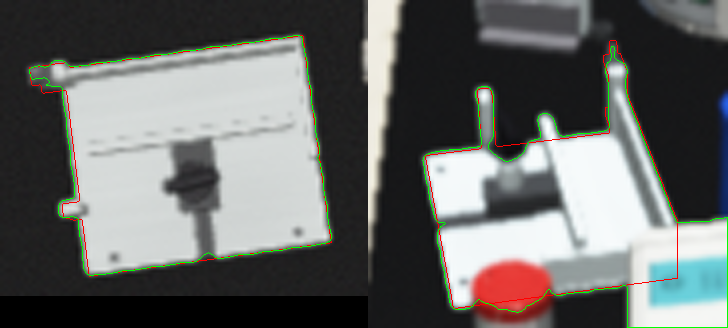

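The tray fit (red) follows the outline (green) closely in both views. The jars are at (0.480,-0.184) and (0.4105,-0.297). Next: knob, gate and bystanders.

```bash
cat > pose.py <<'E'
from h import *
from scipy.spatial.transform import Rotation as R
TR=np.array([.5066,.0684,.1445])
def tw(x,y): c,s=np.cos(TR[2]),np.sin(TR[2]); return np.array([TR[0]+c*x-s*y,TR[1]+s*x+c*y])
def wt(x,y): c,s=np.cos(TR[2]),np.sin(TR[2]); x-=TR[0];y-=TR[1]; return np.array([c*x+s*y,-s*x+c*y])
def cur():
    s=ctrl.read_state(); m=R.from_rotvec(s["eef_rot"]).as_matrix(); return s,m
def go(x,y,z,a):
    s,m=cur(); d=m.T@(np.array([x,y,z])-s["eef_pos"]); a0=np.arctan2(m[1,0],m[0,0])
    t=(-(a-a0)+np.pi)%(2*np.pi)-np.pi
    # shifts given in the present tool axes (before twist) and twist
    print("pos",s["eef_pos"].round(4),"a",round(a0,3),"-> d",d.round(4),"twist",round(t,3),"q6",s["joint_positions"][5].round(2),"t",round(s["clock"],1))
E
python3 - <<'E'
from fit import *; from pose import *
t=shot("top"); s=shot("side")
r=(205,205,232,228); g=cv2.cvtColor(crop(t,r),cv2.COLOR_RGB2GRAY)
m=(g<55).astype(np.uint8); k,l,st,ce=cv2.connectedComponentsWithStats(m)
for i in range(1,k):
    if st[i,4]>100:
        ys,xs=np.nonzero(l==i); w=atz(t,np.c_[(xs+.5)/S-.5+r[0],(ys+.5)/S-.5+r[1]],.107)[:,:2]
        C=w.mean(0); e,v=np.linalg.eigh(np.cov((w-C).T)); print("dark",st[i],"world",C.round(4),"tray",wt(*C).round(4),"len",np.sqrt(e*12).round(4),"dir",np.arctan2(v[1,1],v[0,1])-TR[2])
rt2=(108,180,150,235); rs2=(212,112,268,160); vs=[]; o=[]
for c,r,th in((t,rt2,60),(s,rs2,55)):
    g=cv2.cvtColor(crop(c,r),cv2.COLOR_RGB2GRAY); mm=fillm(((g>th)*255).astype(np.uint8)); vs.append((c,r,mm))
def M(q): return T([q,0,0,.006],[a*1 for a in GATE])
p0=atz(t,[[130,211]],.04)[0]
import fit as F
def cost(p):
    parts=T(p[:3],STAND)+T(p[:3],[b*np.array([1,1,1])+[p[3],0,.006] for b in GATE])
    return parts
best=None
for yaw in(2.9,-2.9,3.14-.2+.1):
  for q in(-.077,):
    f=lambda p:sum(np.mean(np.abs(render(c,cost(p),r).astype(float)-m_)) for c,r,m_ in vs)
    x0=np.array([p0[0],p0[1],yaw,q]); sim=np.vstack([x0]+[x0+d for d in np.diag([.02,.02,.1,.02])])
    rr=minimize(f,x0,method="Nelder-Mead",options=dict(initial_simplex=sim,maxiter=400,xatol=1e-5,fatol=1e-4)); print(rr.x.round(4),rr.fun)
    if best is None or rr.fun<best.fun: best=rr
p=best.x; G=p[:2]+p[3]*np.array([np.cos(p[2]),np.sin(p[2])]); print("gate origin",G.round(4),"yaw",p[2],"grip",(G+.077*np.array([np.cos(p[2]),np.sin(p[2])])).round(4))
o=[ov(c,cost(p),r,m_) for c,r,m_ in vs]
h=max(a.shape[0] for a in o); o=[cv2.copyMakeBorder(a,0,h-a.shape[0],0,0,0) for a in o]
cv2.imwrite("pics/fit2.png",cv2.resize(np.hstack(o),None,fx=1.5,fy=1.5))
go(*tw(-.038,0),.25,TR[2]+np.pi-1.4)
E
```

```text
dark [ 29  35  46  27 788] world [0.4749 0.0628] tray [-0.0321 -0.001 ] len [0.0209 0.0355] dir 1.7283201275136248
[ 0.4976  0.4104  2.8575 -0.076 ] 50.714761735660176
[ 0.4977  0.4103 -3.4242 -0.0759] 50.71921672077922
[ 0.4976  0.4103  2.8586 -0.076 ] 50.712133049242425
gate origin [0.5706 0.3891] yaw 2.858637391095721 grip [0.4966 0.4106]
pos [ 0.2536 -0.5712  0.2365] a 0.418 -> d [ 0.4542 -0.4922 -0.0135] twist -1.468 q6 -0.13 t 1.3
```

View pics/fit2.png

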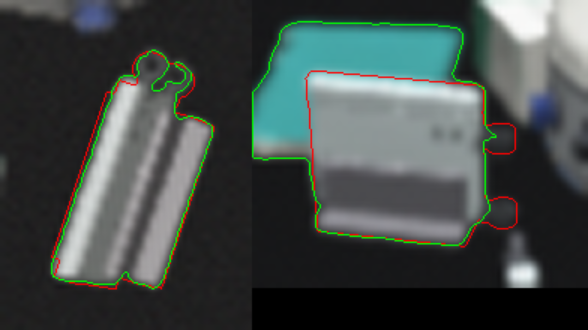

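Gate fit agrees to about 2 mm. The knob is at tray x ≈ -0.032 with the wing at about 1.41 rad. I'm moving above it.

Request:
{"name": "send_rows", "arguments": {
  "plan": [
    {"fingers":0.3,"tx":0.028,"ty":-0.031,"tz":-0.002},
    {"fingers":0.3,"tx":0.028,"ty":-0.031,"tz":-0.002},
    {"fingers":0.3,"tx":0.028,"ty":-0.031,"tz":-0.002},
    {"fingers":0.3,"tx":0.028,"ty":-0.031,"tz":-0.002},
    {"fingers":0.3,"tx":0.028,"ty":-0.031},
    {"fingers":0.3,"tx":0.028,"ty":-0.031},
    {"fingers":0.3,"tx":0.028,"ty":-0.031},
    {"fingers":0.3,"tx":0.028,"ty":-0.031}
  ],
  "newtons": 20
}}

```text
invalid input at $.plan[0]: expected keys fingers, tx, ty, tz, twist
```

Request:
{"name": "send_rows", "arguments": {
  "plan": [
    {"fingers":0.3,"tx":0.028,"ty":-0.031},
    {"fingers":0.3,"tx":0.028,"ty":-0.031},
    {"fingers":0.3,"tx":0.028,"ty":-0.031},
    {"fingers":0.3,"tx":0.028,"ty":-0.031},
    {"fingers":0.3,"tx":0.028,"ty":-0.031},
    {"fingers":0.3,"tx":0.028,"ty":-0.03},
    {"fingers":0.3,"tx":0.028,"ty":-0.03},
    {"fingers":0.3,"tx":0.028,"ty":-0.03}
  ]
}}

```text
invalid input at $.plan[0]: expected keys fingers, tx, ty, tz, twist
```

Request:
{"name": "send_rows", "arguments": {
  "plan": [
    {"fingers":0.3,"twist":-0.122},
    {"fingers":0.3,"twist":-0.122},
    {"fingers":0.3,"twist":-0.122},
    {"fingers":0.3,"twist":-0.122},
    {"fingers":0.3,"twist":-0.122},
    {"fingers":0.3,"twist":-0.122},
    {"fingers":0.3,"twist":-0.122},
    {"fingers":0.3,"twist":-0.122}
  ]
}}

```text
invalid input at $.plan[0]: expected keys fingers, tx, ty, tz, twist
```

Request:
{"name": "send_rows", "arguments": {
  "plan": [
    {"fingers":0.3,"twist":-0.122},
    {"fingers":0.3,"twist":-0.122},
    {"fingers":0.3,"twist":-0.122},
    {"fingers":0.3,"twist":-0.122},
    {"fingers":0.3},
    {"fingers":0.3},
    {"fingers":0.3},
    {"fingers":0.3}
  ]
}}

```text
invalid input at $.plan[0]: expected keys fingers, tx, ty, tz, twist
```

```bash
python3 -c "
from pose import *
go(*tw(-.032,0),.091,TR[2]+np.pi-1.41)"
```

```text
pos [ 0.2536 -0.5712  0.2365] a 0.418 -> d [ 0.46   -0.4906  0.1455] twist -1.458 q6 -0.13 t 1.3
```

Request:
{"name": "send_rows", "arguments": {
  "plan": [
    {"fingers":0.3,"tx":0.0287,"ty":-0.0307,"tz":-0.002,"twist":0},
    {"fingers":0.3,"tx":0.0287,"ty":-0.0307,"tz":-0.002,"twist":0},
    {"fingers":0.3,"tx":0.0287,"ty":-0.0307,"tz":-0.002,"twist":0},
    {"fingers":0.3,"tx":0.0287,"ty":-0.0307,"tz":-0.002,"twist":0},
    {"fingers":0.3,"tx":0.0287,"ty":-0.0307,"tz":0,"twist":0},
    {"fingers":0.3,"tx":0.0287,"ty":-0.0307,"tz":0,"twist":0},
    {"fingers":0.3,"tx":0.0287,"ty":-0.0307,"tz":0,"twist":0},
    {"fingers":0.3,"tx":0.0287,"ty":-0.0307,"tz":0,"twist":0}
  ],
  "newtons": 20
}}

```text
clock: 1.97
eef_pos: [0.363, -0.2547, 0.2447]
eef_rot: [3.073, 0.65, 0.001]
contact_force: [1.1, 0.1, 0.1]
finger_gap: 0.708
grasp_force: 0.0
```

Request:
{"name": "send_rows", "arguments": {
  "plan": [
    {"fingers":0.3,"tx":0.0287,"ty":-0.0307,"tz":0,"twist":0},
    {"fingers":0.3,"tx":0.0287,"ty":-0.0307,"tz":0,"twist":0},
    {"fingers":0.3,"tx":0.0287,"ty":-0.0307,"tz":0,"twist":0},
    {"fingers":0.3,"tx":0.0287,"ty":-0.0307,"tz":0,"twist":0},
    {"fingers":0.3,"tx":0.0287,"ty":-0.0307,"tz":0,"twist":0},
    {"fingers":0.3,"tx":0.0287,"ty":-0.0307,"tz":0,"twist":0},
    {"fingers":0.3,"tx":0.0287,"ty":-0.0307,"tz":0,"twist":0},
    {"fingers":0.3,"tx":0.0287,"ty":-0.0307,"tz":0,"twist":0}
  ]
}}

```text
clock: 2.63
eef_pos: [0.4724, 0.0607, 0.2449]
eef_rot: [3.073, 0.652, 0.002]
contact_force: [1.7, -1.1, 0.4]
finger_gap: 0.702
grasp_force: 0.0
```

Request:
{"name": "send_rows", "arguments": {
  "plan": [
    {"fingers":0.3,"tx":0,"ty":0,"tz":0,"twist":-0.122},
    {"fingers":0.3,"tx":0,"ty":0,"tz":0,"twist":-0.122},
    {"fingers":0.3,"tx":0,"ty":0,"tz":0,"twist":-0.122},
    {"fingers":0.3,"tx":0,"ty":0,"tz":0,"twist":-0.122},
    {"fingers":0.3,"tx":0,"ty":0,"tz":0,"twist":-0.122},
    {"fingers":0.3,"tx":0,"ty":0,"tz":0,"twist":-0.122},
    {"fingers":0.3,"tx":0,"ty":0,"tz":0,"twist":-0.122},
    {"fingers":0.3,"tx":0,"ty":0,"tz":0,"twist":-0.122}
  ]
}}

```text
clock: 3.3
eef_pos: [0.472, 0.0585, 0.2446]
eef_rot: [2.403, 2.024, 0.0]
contact_force: [0.8, -0.2, 0.7]
finger_gap: 0.701
grasp_force: 0.0
```

Request:
{"name": "send_rows", "arguments": {
  "plan": [
    {"fingers":0.3,"tx":0,"ty":0,"tz":0,"twist":-0.122},
    {"fingers":0.3,"tx":0,"ty":0,"tz":0,"twist":-0.122},
    {"fingers":0.3,"tx":0,"ty":0,"tz":0,"twist":-0.122},
    {"fingers":0.3,"tx":0,"ty":0,"tz":0,"twist":-0.116},
    {"fingers":0.3,"tx":0,"ty":0,"tz":0,"twist":0},
    {"fingers":0.3,"tx":0,"ty":0,"tz":0,"twist":0},
    {"fingers":0.3,"tx":0,"ty":0,"tz":0,"twist":0},
    {"fingers":0.3,"tx":0,"ty":0,"tz":0,"twist":0}
  ]
}}

```text
clock: 3.97
eef_pos: [0.472, 0.0584, 0.2445]
eef_rot: [1.861, 2.531, 0.0]
contact_force: [-0.4, 0.4, 0.7]
finger_gap: 0.704
grasp_force: 0.0
```

```bash
python3 -c "
from pose import *
go(*tw(-.032,0),.091,TR[2]+np.pi-1.41)
c=shot('side'); save(c,'s1.png',(190,90,310,230),4)"
```

```text
pos [0.472  0.0584 0.2445] a 1.873 -> d [0.0043 0.0043 0.1535] twist -0.003 q6 -0.35 t 4.0
```

View pics/s1.png

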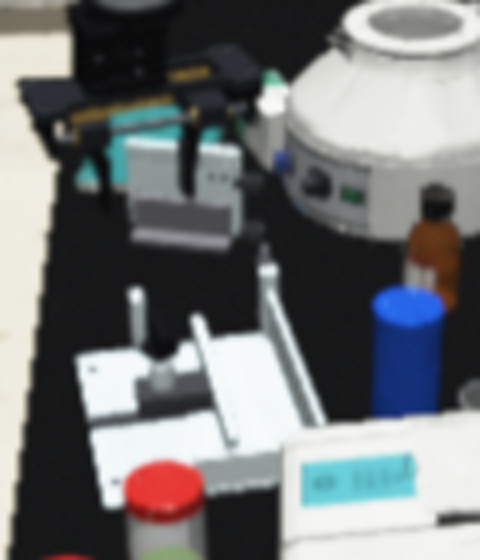

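The gripper hangs above the knob and nothing is in the way. Descend and close.

Request:
{"name": "send_rows", "arguments": {
  "plan": [
    {"fingers":0.3,"tx":0.0043,"ty":0.0043,"tz":0.02,"twist":0},
    {"fingers":0.3,"tx":0,"ty":0,"tz":0.03,"twist":0},
    {"fingers":0.3,"tx":0,"ty":0,"tz":0.03,"twist":0},
    {"fingers":0.3,"tx":0,"ty":0,"tz":0.02,"twist":0},
    {"fingers":0.3,"tx":0,"ty":0,"tz":0.02,"twist":0},
    {"fingers":0.3,"tx":0,"ty":0,"tz":0.015,"twist":0},
    {"fingers":0.3,"tx":0,"ty":0,"tz":0.01,"twist":0},
    {"fingers":0.3,"tx":0,"ty":0,"tz":0.0085,"twist":0}
  ]
}}

```text
clock: 4.68
eef_pos: [0.4745, 0.0638, 0.09]
eef_rot: [-1.859, -2.532, 0.001]
contact_force: [-0.5, -0.4, -0.0]
finger_gap: 0.701
grasp_force: 0.0
```

Request:
{"name": "send_rows", "arguments": {
  "plan": [
    {"fingers":0.3,"tx":0,"ty":0,"tz":0,"twist":0},
    {"fingers":1,"tx":0,"ty":0,"tz":0,"twist":0},
    {"fingers":1,"tx":0,"ty":0,"tz":0,"twist":0},
    {"fingers":1,"tx":0,"ty":0,"tz":0,"twist":0},
    {"fingers":1,"tx":0,"ty":0,"tz":0,"twist":0},
    {"fingers":1,"tx":0,"ty":0,"tz":0,"twist":0},
    {"fingers":1,"tx":0,"ty":0,"tz":0,"twist":0},
    {"fingers":1,"tx":0,"ty":0,"tz":0,"twist":0}
  ],
  "newtons": 40
}}

```text
clock: 5.35
eef_pos: [0.4748, 0.0636, 0.0917]
eef_rot: [1.858, 2.533, -0.001]
contact_force: [-4.5, -1.8, 6.7]
finger_gap: 0.414
grasp_force: 40.0
```

Request:
{"name": "send_rows", "arguments": {
  "plan": [
    {"fingers":1,"tx":0,"ty":0,"tz":0,"twist":-0.1},
    {"fingers":1,"tx":0,"ty":0,"tz":0,"twist":-0.1},
    {"fingers":1,"tx":0,"ty":0,"tz":0,"twist":-0.1},
    {"fingers":1,"tx":0,"ty":0,"tz":0,"twist":-0.1},
    {"fingers":1,"tx":0,"ty":0,"tz":0,"twist":-0.1},
    {"fingers":1,"tx":0,"ty":0,"tz":0,"twist":-0.1},
    {"fingers":1,"tx":0,"ty":0,"tz":0,"twist":0},
    {"fingers":1,"tx":0,"ty":0,"tz":0,"twist":0}
  ]
}}

```text
clock: 6.02
eef_pos: [0.4756, 0.0642, 0.0916]
eef_rot: [1.03, 2.966, 0.002]
contact_force: [0.5, 2.9, 3.3]
finger_gap: 0.414
grasp_force: 40.0
```

```bash
python3 -c "
from pose import *
s,m=cur(); print(s['contact_force'].round(1),s['torque'].round(2)); print('tray',wt(*s['eef_pos'][:2]))
go(*tw(-.075,0),.091,TR[2]+np.pi-.03)"
```

```text
[0.5 2.9 3.3] [ 0.44 -0.21  0.24]
tray [-0.03130971  0.0002618 ]
pos [0.4756 0.0642 0.0916] a 2.473 -> d [ 0.0298 -0.0319  0.0005] twist -0.783 q6 -0.93 t 6.0
```

The gap of 36 mm is too wide for the 14 mm wing, so the fingertips caught the hub below it. I'll turn back, open, raise 9 mm and re-grip.

Request:
{"name": "send_rows", "arguments": {
  "plan": [
    {"fingers":1,"tx":0,"ty":0,"tz":0,"twist":0.1},
    {"fingers":1,"tx":0,"ty":0,"tz":0,"twist":0.1},
    {"fingers":1,"tx":0,"ty":0,"tz":0,"twist":0.1},
    {"fingers":1,"tx":0,"ty":0,"tz":0,"twist":0.1},
    {"fingers":1,"tx":0,"ty":0,"tz":0,"twist":0.1},
    {"fingers":1,"tx":0,"ty":0,"tz":0,"twist":0.1},
    {"fingers":0.3,"tx":0,"ty":0,"tz":0,"twist":0},
    {"fingers":0.3,"tx":0,"ty":0,"tz":0,"twist":0}
  ]
}}

```text
clock: 6.68
eef_pos: [0.4749, 0.0637, 0.0911]
eef_rot: [1.862, 2.53, -0.0]
contact_force: [0.8, -0.1, -0.6]
finger_gap: 0.493
grasp_force: 0.0
```

Request:
{"name": "send_rows", "arguments": {
  "plan": [
    {"fingers":0.3,"tx":0,"ty":0,"tz":0,"twist":0},
    {"fingers":0.3,"tx":0,"ty":0,"tz":0,"twist":0},
    {"fingers":0.3,"tx":0,"ty":0,"tz":-0.009,"twist":0},
    {"fingers":0.3,"tx":0,"ty":0,"tz":0,"twist":0},
    {"fingers":1,"tx":0,"ty":0,"tz":0,"twist":0},
    {"fingers":1,"tx":0,"ty":0,"tz":0,"twist":0},
    {"fingers":1,"tx":0,"ty":0,"tz":0,"twist":0},
    {"fingers":1,"tx":0,"ty":0,"tz":0,"twist":0}
  ]
}}

```text
clock: 7.35
eef_pos: [0.4747, 0.0638, 0.0998]
eef_rot: [-1.858, -2.533, 0.0]
contact_force: [0.3, -0.0, 0.6]
finger_gap: 0.486
grasp_force: 0.0
```

Request:
{"name": "send_rows", "arguments": {
  "plan": [
    {"fingers":1,"tx":0,"ty":0,"tz":0,"twist":0},
    {"fingers":1,"tx":0,"ty":0,"tz":0,"twist":0},
    {"fingers":1,"tx":0,"ty":0,"tz":0,"twist":0},
    {"fingers":1,"tx":0,"ty":0,"tz":0,"twist":0},
    {"fingers":1,"tx":0,"ty":0,"tz":0,"twist":0},
    {"fingers":1,"tx":0,"ty":0,"tz":0,"twist":0},
    {"fingers":1,"tx":0,"ty":0,"tz":0,"twist":0},
    {"fingers":1,"tx":0,"ty":0,"tz":0,"twist":0}
  ]
}}

```text
clock: 8.02
eef_pos: [0.4747, 0.0637, 0.0999]
eef_rot: [-1.858, -2.533, 0.0]
contact_force: [-1.6, -1.4, -0.1]
finger_gap: 0.159
grasp_force: 39.9
```

```bash
python3 -c "
from pose import *
s,m=cur(); print(s['contact_force'].round(1),s['torque'].round(2)); print('tray',wt(*s['eef_pos'][:2]))
go(*tw(-.075,0),.1,TR[2]+np.pi-.03)"
```

```text
[-1.6 -1.4 -0.1] [-0.16  0.02  0.02]
tray [-3.22160345e-02 -4.61857080e-05]
pos [0.4747 0.0637 0.0999] a 1.876 -> d [ 0.0069 -0.0422 -0.0001] twist -1.38 q6 -0.34 t 8.0
```

Gap 13.8 mm: the wing is held. Turn loose.

Request:
{"name": "send_rows", "arguments": {
  "plan": [
    {"fingers":1,"tx":0,"ty":0,"tz":0,"twist":-0.09},
    {"fingers":1,"tx":0,"ty":0,"tz":0,"twist":-0.09},
    {"fingers":1,"tx":0,"ty":0,"tz":0,"twist":-0.09},
    {"fingers":1,"tx":0,"ty":0,"tz":0,"twist":-0.09},
    {"fingers":1,"tx":0,"ty":0,"tz":0,"twist":-0.09},
    {"fingers":1,"tx":0,"ty":0,"tz":0,"twist":-0.09},
    {"fingers":1,"tx":0,"ty":0,"tz":0,"twist":-0.09},
    {"fingers":1,"tx":0,"ty":0,"tz":0,"twist":-0.09}
  ],
  "newtons": 50
}}

```text
clock: 8.68
eef_pos: [0.4755, 0.0644, 0.0998]
eef_rot: [0.841, 3.026, 0.003]
contact_force: [2.5, 3.0, -3.7]
finger_gap: 0.155
grasp_force: 49.9
```

Request:
{"name": "send_rows", "arguments": {
  "plan": [
    {"fingers":1,"tx":0,"ty":0,"tz":0,"twist":-0.09},
    {"fingers":1,"tx":0,"ty":0,"tz":0,"twist":-0.09},
    {"fingers":1,"tx":0,"ty":0,"tz":0,"twist":-0.09},
    {"fingers":1,"tx":0,"ty":0,"tz":0,"twist":-0.09},
    {"fingers":1,"tx":0,"ty":0,"tz":0,"twist":-0.09},
    {"fingers":1,"tx":0,"ty":0,"tz":0,"twist":-0.09},
    {"fingers":1,"tx":0,"ty":0,"tz":0,"twist":-0.07},
    {"fingers":1,"tx":0,"ty":0,"tz":0,"twist":0}
  ]
}}

```text
clock: 9.35
eef_pos: [0.4748, 0.0653, 0.0998]
eef_rot: [-0.106, 3.14, 0.005]
contact_force: [0.5, 6.3, -2.0]
finger_gap: 0.155
grasp_force: 49.9
```

```bash
python3 -c "
from pose import *
s,m=cur(); print(s['contact_force'].round(1),s['torque'].round(2),s['finger_gap']); print('tray',wt(*s['eef_pos'][:2]))
go(*tw(-.075,0),.1,TR[2]+np.pi-.03)"
```

```text
[ 0.5  6.3 -2. ] [ 1.06 -0.17  0.09] 0.1546120555690767
tray [-0.03191637  0.00148632]
pos [0.4748 0.0653 0.0998] a -3.074 -> d [ 0.0428 -0.0048 -0.0003] twist -0.047 q6 -1.67 t 9.3
```

Request:
{"name": "send_rows", "arguments": {
  "plan": [
    {"fingers":1,"tx":0.007,"ty":-0.0007,"tz":0,"twist":0},
    {"fingers":1,"tx":0.007,"ty":-0.0007,"tz":0,"twist":0},
    {"fingers":1,"tx":0.007,"ty":-0.0007,"tz":0,"twist":0},
    {"fingers":1,"tx":0.007,"ty":-0.0007,"tz":0,"twist":0},
    {"fingers":1,"tx":0.007,"ty":-0.0007,"tz":0,"twist":0},
    {"fingers":1,"tx":0.006,"ty":-0.0007,"tz":0,"twist":0},
    {"fingers":1,"tx":0,"ty":0,"tz":0,"twist":0},
    {"fingers":1,"tx":0,"ty":0,"tz":0,"twist":0}
  ]
}}

```text
clock: 10.02
eef_pos: [0.4345, 0.0591, 0.0998]
eef_rot: [-0.1, 3.138, 0.007]
contact_force: [3.9, 9.4, -5.2]
finger_gap: 0.156
grasp_force: 50.0
```

```bash
python3 -c "
from pose import *
s,m=cur(); print(s['contact_force'].round(1),s['torque'].round(2),s['finger_gap']); print('tray',wt(*s['eef_pos'][:2]))
go(*tw(-.075,0),.1,TR[2]+np.pi-.03)"
```

```text
[ 3.9  9.4 -5.2] [ 1.73 -0.73  0.16] 0.155917413340482
tray [-0.07267579  0.00120395]
pos [0.4345 0.0591 0.0998] a -3.078 -> d [ 0.0022 -0.0014 -0.0003] twist -0.051 q6 -1.69 t 10.0
```

The bar is drawn back to about 2 mm. Open, lift and go to the nearer jar.

Request:
{"name": "send_rows", "arguments": {
  "plan": [
    {"fingers":0.5,"tx":0,"ty":0,"tz":0,"twist":0},
    {"fingers":0.5,"tx":0,"ty":0,"tz":0,"twist":0},
    {"fingers":0.5,"tx":0,"ty":0,"tz":0,"twist":0},
    {"fingers":0.5,"tx":0,"ty":0,"tz":-0.025,"twist":0},
    {"fingers":0.1,"tx":0,"ty":0,"tz":-0.035,"twist":0},
    {"fingers":0.1,"tx":0,"ty":0,"tz":-0.035,"twist":0},
    {"fingers":0.1,"tx":0,"ty":0,"tz":-0.035,"twist":0},
    {"fingers":0.1,"tx":0,"ty":0,"tz":-0.02,"twist":0}
  ]
}}

```text
clock: 10.68
eef_pos: [0.4356, 0.0567, 0.2544]
eef_rot: [-0.1, 3.135, -0.001]
contact_force: [0.8, 0.8, -0.3]
finger_gap: 0.678
grasp_force: 0.0
```

```bash
python3 - <<'E'
from fit import *; from pose import *
t=shot("top"); s=shot("side")
for c,n,z in((t,"top",.12),(s,"side",.112)):
    f=c["frame"].astype(int); m=((f[:,:,0]>110)&(f[:,:,1]<80)&(f[:,:,2]<80)).astype(np.uint8)
    k,l,st,ce=cv2.connectedComponentsWithStats(m)
    for i in range(1,k):
        if 150<st[i,4]<400:
            w=atz(c,[ce[i]],z)[0]
            if .3<w[0]<.7 and -.5<w[1]<.2: print(n,ce[i].round(1),w.round(4))
c=t; f=c["frame"].astype(int); m=((f[:,:,2]>130)&(f[:,:,0]<100)).astype(np.uint8)
k,l,st,ce=cv2.connectedComponentsWithStats(m)
for i in range(1,k):
    if 100<st[i,4]<600: print("blue",ce[i].round(1),atz(c,[ce[i]],.12)[0].round(3))
go(.480,-.184,.25,3.2)
E
```

```text
top [205.1 211.3] [0.4932 0.1089 0.12  ]
top [285.1 215.5] [ 0.4801 -0.1821  0.12  ]
top [204.3 228.4] [0.4312 0.1105 0.12  ]
top [316.1 234.9] [ 0.4104 -0.295   0.12  ]
side [230.7 212.9] [ 0.4798 -0.1893  0.112 ]
side [205.6 237.7] [ 0.4095 -0.2968  0.112 ]
blue [485.9 114.4] [ 0.877 -0.968  0.12 ]
blue [411.4 122.2] [ 0.838 -0.665  0.12 ]
blue [ 22.2 141.7] [0.75  0.812 0.12 ]
blue [220.5 157. ] [0.695 0.056 0.12 ]
blue [343.9 233.7] [ 0.415 -0.397  0.12 ]
pos [0.4369 0.0566 0.2549] a -3.078 -> d [-0.0276 -0.2429  0.0055] twist 0.006 q6 -1.68 t 10.8
```

Request:
{"name": "send_rows", "arguments": {
  "plan": [
    {"fingers":0.08,"tx":-0.0035,"ty":-0.0305,"tz":0,"twist":0},
    {"fingers":0.08,"tx":-0.0035,"ty":-0.0305,"tz":0,"twist":0},
    {"fingers":0.08,"tx":-0.0035,"ty":-0.0305,"tz":0,"twist":0},
    {"fingers":0.08,"tx":-0.0035,"ty":-0.0305,"tz":0,"twist":0},
    {"fingers":0.08,"tx":-0.0035,"ty":-0.0305,"tz":0,"twist":0},
    {"fingers":0.08,"tx":-0.0035,"ty":-0.0305,"tz":0,"twist":0},
    {"fingers":0.08,"tx":-0.0035,"ty":-0.0305,"tz":0,"twist":0},
    {"fingers":0.08,"tx":-0.0035,"ty":-0.0305,"tz":0,"twist":0}
  ]
}}

```text
clock: 11.45
eef_pos: [0.4772, -0.1862, 0.2486]
eef_rot: [0.1, -3.138, -0.001]
contact_force: [0.6, 0.5, -0.1]
finger_gap: 0.915
grasp_force: 0.0
```

Request:
{"name": "send_rows", "arguments": {
  "plan": [
    {"fingers":0.08,"tx":0,"ty":0,"tz":0,"twist":0},
    {"fingers":0.08,"tx":0,"ty":0,"tz":0.02,"twist":0},
    {"fingers":0.08,"tx":0,"ty":0,"tz":0.03,"twist":0},
    {"fingers":0.08,"tx":0,"ty":0,"tz":0.03,"twist":0},
    {"fingers":0.08,"tx":0,"ty":0,"tz":0.03,"twist":0},
    {"fingers":0.08,"tx":0,"ty":0,"tz":0.03,"twist":0},
    {"fingers":0.08,"tx":0,"ty":0,"tz":0.02,"twist":0},
    {"fingers":0.08,"tx":0,"ty":0,"tz":0.01,"twist":0}
  ]
}}

```text
clock: 12.12
eef_pos: [0.4748, -0.1828, 0.0756]
eef_rot: [0.1, -3.134, -0.006]
contact_force: [-0.4, 0.6, -0.4]
finger_gap: 0.918
grasp_force: 0.0
```

Request:
{"name": "send_rows", "arguments": {
  "plan": [
    {"fingers":0.08,"tx":0,"ty":0,"tz":0,"twist":0},
    {"fingers":0.6,"tx":0,"ty":0,"tz":0,"twist":0},
    {"fingers":0.6,"tx":0,"ty":0,"tz":0,"twist":0},
    {"fingers":0.6,"tx":0,"ty":0,"tz":0,"twist":0},
    {"fingers":0.6,"tx":0,"ty":0,"tz":0,"twist":0},
    {"fingers":0.6,"tx":0,"ty":0,"tz":0,"twist":0},
    {"fingers":0.6,"tx":0,"ty":0,"tz":0,"twist":0},
    {"fingers":0.6,"tx":0,"ty":0,"tz":0,"twist":0}
  ],
  "newtons": 25
}}

```text
clock: 12.78
eef_pos: [0.4788, -0.1848, 0.0813]
eef_rot: [-0.101, 3.138, -0.001]
contact_force: [-0.2, 2.7, 5.9]
finger_gap: 0.688
grasp_force: 24.8
```

```bash
python3 -c "
from pose import *
s,m=cur(); print(s['contact_force'].round(1),s['torque'].round(2),s['finger_gap'],s['grasp_force'])
go(*tw(.035,.012),.25,TR[2]+np.pi)"
```

```text
[-0.2  2.7  5.9] [ 0.6  -0.12  0.02] 0.6882342821878443 24.79593041818589
pos [ 0.4788 -0.1848  0.0813] a -3.077 -> d [-0.0783  0.2656 -0.1687] twist -0.08 q6 -2.16 t 12.8
```

Jar A is gripped (60 mm). Lift it and carry it over the tray.

Request:
{"name": "send_rows", "arguments": {
  "plan": [
    {"fingers":0.6,"tx":0,"ty":0,"tz":-0.01,"twist":0},
    {"fingers":0.6,"tx":0,"ty":0,"tz":-0.02,"twist":0},
    {"fingers":0.6,"tx":0,"ty":0,"tz":-0.025,"twist":0},
    {"fingers":0.6,"tx":0,"ty":0,"tz":-0.025,"twist":0},
    {"fingers":0.6,"tx":0,"ty":0,"tz":-0.025,"twist":0},
    {"fingers":0.6,"tx":0,"ty":0,"tz":-0.025,"twist":0},
    {"fingers":0.6,"tx":0,"ty":0,"tz":-0.015,"twist":0},
    {"fingers":0.6,"tx":0,"ty":0,"tz":-0.01,"twist":0}
  ],
  "newtons": 30
}}

```text
clock: 13.45
eef_pos: [0.4783, -0.1853, 0.2376]
eef_rot: [-0.101, 3.138, -0.003]
contact_force: [-0.1, -0.6, -2.9]
finger_gap: 0.684
grasp_force: 29.7
```

Request:
{"name": "send_rows", "arguments": {
  "plan": [
    {"fingers":0.6,"tx":-0.005,"ty":0.015,"tz":0,"twist":-0.01},
    {"fingers":0.6,"tx":-0.006,"ty":0.02,"tz":0,"twist":-0.01},
    {"fingers":0.6,"tx":-0.006,"ty":0.02,"tz":0,"twist":-0.01},
    {"fingers":0.6,"tx":-0.006,"ty":0.02,"tz":0,"twist":-0.01},
    {"fingers":0.6,"tx":-0.006,"ty":0.02,"tz":0,"twist":-0.01},
    {"fingers":0.6,"tx":-0.006,"ty":0.02,"tz":0,"twist":-0.01},
    {"fingers":0.6,"tx":-0.006,"ty":0.02,"tz":0,"twist":-0.01},
    {"fingers":0.6,"tx":-0.006,"ty":0.02,"tz":0,"twist":-0.01}
  ]
}}

```text
clock: 14.12
eef_pos: [0.5084, -0.0249, 0.2342]
eef_rot: [0.227, -3.132, -0.0]
contact_force: [0.3, -0.0, -2.5]
finger_gap: 0.685
grasp_force: 29.7
```

```bash
python3 -c "
from pose import *
s,m=cur(); print(s['contact_force'].round(1),s['torque'].round(2),s['finger_gap'],s['grasp_force'])
go(*tw(.035,.03),.087,TR[2]+np.pi)"
```

```text
[ 0.3 -0.  -2.5] [ 0.12 -0.17  0.01] 0.6845365651471671 29.72708009183407
pos [ 0.5084 -0.0249  0.2342] a -2.997 -> d [-0.047   0.1225  0.1471] twist 0.0 q6 -1.92 t 14.1
```

Request:
{"name": "send_rows", "arguments": {
  "plan": [
    {"fingers":0.6,"tx":-0.007,"ty":0.018,"tz":0,"twist":0},
    {"fingers":0.6,"tx":-0.007,"ty":0.018,"tz":0,"twist":0},
    {"fingers":0.6,"tx":-0.007,"ty":0.018,"tz":0,"twist":0},
    {"fingers":0.6,"tx":-0.007,"ty":0.018,"tz":0,"twist":0},
    {"fingers":0.6,"tx":-0.007,"ty":0.018,"tz":0,"twist":0},
    {"fingers":0.6,"tx":-0.007,"ty":0.018,"tz":0,"twist":0},
    {"fingers":0.6,"tx":-0.005,"ty":0.014,"tz":0,"twist":0},
    {"fingers":0.6,"tx":0,"ty":0,"tz":0,"twist":0}
  ]
}}

```text
clock: 14.78
eef_pos: [0.5376, 0.1039, 0.2341]
eef_rot: [0.23, -3.132, -0.002]
contact_force: [-0.2, -0.2, -1.5]
finger_gap: 0.684
grasp_force: 29.7
```

Request:
{"name": "send_rows", "arguments": {
  "plan": [
    {"fingers":0.6,"tx":0,"ty":0,"tz":0.015,"twist":0},
    {"fingers":0.6,"tx":0,"ty":0,"tz":0.02,"twist":0},
    {"fingers":0.6,"tx":0,"ty":0,"tz":0.025,"twist":0},
    {"fingers":0.6,"tx":0,"ty":0,"tz":0.025,"twist":0},
    {"fingers":0.6,"tx":0,"ty":0,"tz":0.02,"twist":0},
    {"fingers":0.6,"tx":0,"ty":0,"tz":0.015,"twist":0},
    {"fingers":0.6,"tx":0,"ty":0,"tz":0.01,"twist":0},
    {"fingers":0.6,"tx":0,"ty":0,"tz":0,"twist":0}
  ]
}}

```text
clock: 15.45
eef_pos: [0.5356, 0.1009, 0.102]
eef_rot: [0.225, -3.128, 0.0]
contact_force: [-0.1, -0.2, -2.8]
finger_gap: 0.69
grasp_force: 29.7
```

```bash
python3 -c "
from pose import *
s,m=cur(); print(s['contact_force'].round(1),s['torque'].round(2),s['finger_gap'],s['grasp_force'])
go(*tw(.035,.03),.086,TR[2]+np.pi)
c=shot('side'); save(c,'s2.png',(170,110,320,310),2.9)"
```

```text
[-0.1 -0.2 -2.8] [ 0.14 -0.05 -0.02] 0.6897105030773947 29.72995980642736
pos [0.5356 0.1009 0.102 ] a -2.998 -> d [-0.0017  0.002   0.016 ] twist -0.001 q6 -1.67 t 15.4
```

View pics/s2.png

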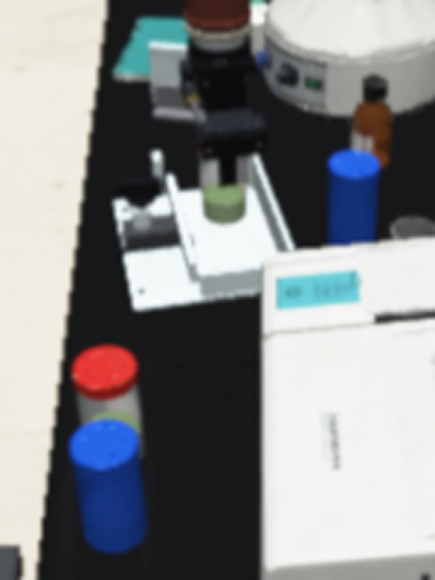

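The jar hangs upright over the tray, between the bar and the back wall. Lower it, release and lift clear.

Request:
{"name": "send_rows", "arguments": {
  "plan": [
    {"fingers":0.6,"tx":0,"ty":0,"tz":0.006,"twist":0},
    {"fingers":0.6,"tx":0,"ty":0,"tz":0.004,"twist":0},
    {"fingers":0.6,"tx":0,"ty":0,"tz":0.003,"twist":0},
    {"fingers":0.6,"tx":0,"ty":0,"tz":0.002,"twist":0},
    {"fingers":0.6,"tx":0,"ty":0,"tz":0.001,"twist":0},
    {"fingers":0.6,"tx":0,"ty":0,"tz":0,"twist":0},
    {"fingers":0.6,"tx":0,"ty":0,"tz":0,"twist":0},
    {"fingers":0.6,"tx":0,"ty":0,"tz":0,"twist":0}
  ]
}}

```text
clock: 16.17
eef_pos: [0.5382, 0.1017, 0.0892]
eef_rot: [-0.226, 3.133, -0.0]
contact_force: [0.2, 0.7, -2.5]
finger_gap: 0.688
grasp_force: 29.7
```

Request:
{"name": "send_rows", "arguments": {
  "plan": [
    {"fingers":0.1,"tx":0,"ty":0,"tz":0,"twist":0},
    {"fingers":0.1,"tx":0,"ty":0,"tz":0,"twist":0},
    {"fingers":0.1,"tx":0,"ty":0,"tz":0,"twist":0},
    {"fingers":0.1,"tx":0,"ty":0,"tz":0,"twist":0},
    {"fingers":0.1,"tx":0,"ty":0,"tz":0,"twist":0},
    {"fingers":0.1,"tx":0,"ty":0,"tz":-0.02,"twist":0},
    {"fingers":0.1,"tx":0,"ty":0,"tz":-0.03,"twist":0},
    {"fingers":0.1,"tx":0,"ty":0,"tz":-0.035,"twist":0}
  ]
}}

```text
clock: 16.83
eef_pos: [0.5363, 0.1015, 0.1729]
eef_rot: [0.226, -3.129, -0.0]
contact_force: [0.8, -0.0, 0.0]
finger_gap: 0.898
grasp_force: 0.0
```

Request:
{"name": "send_rows", "arguments": {
  "plan": [
    {"fingers":0.1,"tx":0,"ty":0,"tz":-0.035,"twist":0},
    {"fingers":0.1,"tx":0,"ty":0,"tz":-0.035,"twist":0},
    {"fingers":0.1,"tx":0.017,"ty":-0.035,"tz":0,"twist":0},
    {"fingers":0.1,"tx":0.017,"ty":-0.035,"tz":0,"twist":0},
    {"fingers":0.1,"tx":0.017,"ty":-0.035,"tz":0,"twist":0},
    {"fingers":0.1,"tx":0.017,"ty":-0.035,"tz":0,"twist":0},
    {"fingers":0.1,"tx":0.017,"ty":-0.035,"tz":0,"twist":0},
    {"fingers":0.1,"tx":0.017,"ty":-0.035,"tz":0,"twist":0}
  ]
}}

```text
clock: 17.5
eef_pos: [0.4665, -0.1223, 0.2443]
eef_rot: [-0.227, 3.132, -0.001]
contact_force: [1.1, -0.8, 0.7]
finger_gap: 0.896
grasp_force: 0.0
```

```bash
cat > red.py <<'E'
from fit import *; from pose import *
def red():
    t=shot("top"); s=shot("side")
    for c,n,z in((t,"top",.12),(s,"side",.112)):
        f=c["frame"].astype(int); m=((f[:,:,0]>110)&(f[:,:,1]<80)&(f[:,:,2]<80)).astype(np.uint8)
        k,l,st,ce=cv2.connectedComponentsWithStats(m)
        for i in range(1,k):
            if 60<st[i,4]<400:
                w=atz(c,[ce[i]],z)[0]
                if .3<w[0]<.7 and -.5<w[1]<.2: print(n,st[i,4],ce[i].round(1),w.round(4),"tray",wt(*w[:2]).round(3))
    return t,s
E
python3 -c "
from red import *
red()
go(.41,-.296,.23,3.2)"
```

```text
top 214 [279.4 200.1] [ 0.5365 -0.1613  0.12  ] tray [-0.003 -0.232]
top 152 [208.1 198.8] [0.5388 0.0988 0.12  ] tray [0.036 0.025]
top 222 [272.3 216. ] [ 0.478  -0.1357  0.12  ] tray [-0.058 -0.198]
top 209 [316.1 234.9] [ 0.4104 -0.295   0.12  ] tray [-0.148 -0.346]
side 172 [247.1 161.5] [0.538  0.1056 0.112 ] tray [0.036 0.032]
side 336 [205.6 237.7] [ 0.4095 -0.2968  0.112 ] tray [-0.149 -0.347]
pos [ 0.4658 -0.1256  0.2443] a -3.004 -> d [ 0.0787 -0.1611  0.0147] twist 0.08 q6 -2.13 t 17.6
```

Request:
{"name": "send_rows", "arguments": {
  "plan": [
    {"fingers":0.08,"tx":0.01,"ty":-0.0205,"tz":0,"twist":0},
    {"fingers":0.08,"tx":0.01,"ty":-0.0205,"tz":0,"twist":0},
    {"fingers":0.08,"tx":0.01,"ty":-0.0205,"tz":0,"twist":0},
    {"fingers":0.08,"tx":0.01,"ty":-0.0205,"tz":0,"twist":0},
    {"fingers":0.08,"tx":0.01,"ty":-0.0205,"tz":0,"twist":0},
    {"fingers":0.08,"tx":0.01,"ty":-0.0205,"tz":0,"twist":0},
    {"fingers":0.08,"tx":0.01,"ty":-0.0205,"tz":0,"twist":0},
    {"fingers":0.08,"tx":0.009,"ty":-0.0175,"tz":0,"twist":0.08}
  ]
}}

```text
clock: 18.27
eef_pos: [0.4122, -0.2922, 0.2441]
eef_rot: [-0.102, 3.14, -0.0]
contact_force: [-0.8, 0.1, 0.3]
finger_gap: 0.922
grasp_force: 0.0
```

Request:
{"name": "send_rows", "arguments": {
  "plan": [
    {"fingers":0.08,"tx":0,"ty":0,"tz":0,"twist":0},
    {"fingers":0.08,"tx":0,"ty":0,"tz":0.02,"twist":0},
    {"fingers":0.08,"tx":0,"ty":0,"tz":0.02,"twist":0},
    {"fingers":0.08,"tx":0,"ty":0,"tz":0.02,"twist":0},
    {"fingers":0.08,"tx":0,"ty":0,"tz":0,"twist":0},
    {"fingers":0.08,"tx":0,"ty":0,"tz":0,"twist":0},
    {"fingers":0.08,"tx":0,"ty":0,"tz":0,"twist":0},
    {"fingers":0.08,"tx":0,"ty":0,"tz":0,"twist":0}
  ]
}}

```text
clock: 18.93
eef_pos: [0.4132, -0.2918, 0.1857]
eef_rot: [-0.102, 3.138, -0.003]
contact_force: [-1.0, 1.5, 1.2]
finger_gap: 0.921
grasp_force: 0.0
```

```bash
python3 -c "
from red import *
go(.41,-.296,.083,3.2)"
```

```text
pos [ 0.4132 -0.2918  0.1857] a -3.077 -> d [ 0.0037 -0.0038  0.1027] twist 0.007 q6 -2.41 t 18.9
```

Request:
{"name": "send_rows", "arguments": {
  "plan": [
    {"fingers":0.08,"tx":0.0037,"ty":-0.0038,"tz":0,"twist":0},
    {"fingers":0.08,"tx":0,"ty":0,"tz":0.02,"twist":0},
    {"fingers":0.08,"tx":0,"ty":0,"tz":0.02,"twist":0},
    {"fingers":0.08,"tx":0,"ty":0,"tz":0.02,"twist":0},
    {"fingers":0.08,"tx":0,"ty":0,"tz":0.02,"twist":0},
    {"fingers":0.08,"tx":0,"ty":0,"tz":0.015,"twist":0},
    {"fingers":0.08,"tx":0,"ty":0,"tz":0.007,"twist":0},
    {"fingers":0.08,"tx":0,"ty":0,"tz":0,"twist":0}
  ]
}}

```text
clock: 19.6
eef_pos: [0.408, -0.2951, 0.0809]
eef_rot: [0.101, -3.138, -0.003]
contact_force: [-0.2, 0.2, -0.3]
finger_gap: 0.921
grasp_force: 0.0
```

Request:
{"name": "send_rows", "arguments": {
  "plan": [
    {"fingers":0.08,"tx":0,"ty":0,"tz":0,"twist":0},
    {"fingers":0.6,"tx":0,"ty":0,"tz":0,"twist":0},
    {"fingers":0.6,"tx":0,"ty":0,"tz":0,"twist":0},
    {"fingers":0.6,"tx":0,"ty":0,"tz":0,"twist":0},
    {"fingers":0.6,"tx":0,"ty":0,"tz":0,"twist":0},
    {"fingers":0.6,"tx":0,"ty":0,"tz":0,"twist":0},
    {"fingers":0.6,"tx":0,"ty":0,"tz":0,"twist":0},
    {"fingers":0.6,"tx":0,"ty":0,"tz":0,"twist":0}
  ],
  "newtons": 30
}}

```text
clock: 20.27
eef_pos: [0.4092, -0.2958, 0.0827]
eef_rot: [-0.101, 3.139, -0.001]
contact_force: [-0.6, 1.9, 5.7]
finger_gap: 0.68
grasp_force: 29.9
```

Request:
{"name": "send_rows", "arguments": {
  "plan": [
    {"fingers":0.6,"tx":0,"ty":0,"tz":-0.01,"twist":0},
    {"fingers":0.6,"tx":0,"ty":0,"tz":-0.02,"twist":0},
    {"fingers":0.6,"tx":0,"ty":0,"tz":-0.025,"twist":0},
    {"fingers":0.6,"tx":0,"ty":0,"tz":-0.025,"twist":0},
    {"fingers":0.6,"tx":0,"ty":0,"tz":-0.025,"twist":0},
    {"fingers":0.6,"tx":0,"ty":0,"tz":-0.025,"twist":0},
    {"fingers":0.6,"tx":0,"ty":0,"tz":-0.02,"twist":0},
    {"fingers":0.6,"tx":0,"ty":0,"tz":-0.01,"twist":0}
  ]
}}

```text
clock: 20.93
eef_pos: [0.4093, -0.2963, 0.2451]
eef_rot: [-0.101, 3.138, -0.004]
contact_force: [0.5, -0.0, -2.3]
finger_gap: 0.685
grasp_force: 29.9
```

```bash
python3 -c "
from red import *
go(*tw(.035,-.07),.089,TR[2]+np.pi)"
```

```text
pos [ 0.4093 -0.2963  0.2451] a -3.077 -> d [-0.1606  0.2912  0.1556] twist -0.08 q6 -2.42 t 20.9
```

Request:
{"name": "send_rows", "arguments": {
  "plan": [
    {"fingers":0.6,"tx":-0.005,"ty":0.02,"tz":0,"twist":0},
    {"fingers":0.6,"tx":-0.008,"ty":0.022,"tz":0,"twist":0},
    {"fingers":0.6,"tx":-0.008,"ty":0.022,"tz":0,"twist":0},
    {"fingers":0.6,"tx":-0.008,"ty":0.022,"tz":0,"twist":0},
    {"fingers":0.6,"tx":-0.008,"ty":0.022,"tz":0,"twist":0},
    {"fingers":0.6,"tx":-0.008,"ty":0.022,"tz":0,"twist":0},
    {"fingers":0.6,"tx":-0.008,"ty":0.022,"tz":0,"twist":0},
    {"fingers":0.6,"tx":-0.008,"ty":0.022,"tz":0,"twist":0}
  ]
}}

```text
clock: 21.6
eef_pos: [0.458, -0.1167, 0.241]
eef_rot: [0.101, -3.138, -0.001]
contact_force: [-0.2, -0.1, -1.7]
finger_gap: 0.681
grasp_force: 29.9
```

Request:
{"name": "send_rows", "arguments": {
  "plan": [
    {"fingers":0.6,"tx":-0.014,"ty":0.02,"tz":0,"twist":0},
    {"fingers":0.6,"tx":-0.015,"ty":0.02,"tz":0,"twist":0},
    {"fingers":0.6,"tx":-0.015,"ty":0.02,"tz":0,"twist":0},
    {"fingers":0.6,"tx":-0.015,"ty":0.02,"tz":0,"twist":0},
    {"fingers":0.6,"tx":-0.015,"ty":0.02,"tz":0,"twist":0},
    {"fingers":0.6,"tx":-0.015,"ty":0.017,"tz":0,"twist":0},
    {"fingers":0.6,"tx":-0.01,"ty":0,"tz":0,"twist":-0.04},
    {"fingers":0.6,"tx":0,"ty":0,"tz":0,"twist":-0.04}
  ]
}}

```text
clock: 22.27
eef_pos: [0.5505, 0.0065, 0.2408]
eef_rot: [0.232, -3.132, -0.001]
contact_force: [-0.8, -0.4, -2.1]
finger_gap: 0.682
grasp_force: 29.9
```

```bash
python3 -c "
from red import *
go(*tw(.035,-.07),.089,TR[2]+np.pi)"
```

```text
pos [0.5505 0.0065 0.2408] a -2.993 -> d [-0.0007 -0.0025  0.1518] twist 0.004 q6 -1.85 t 22.3
```

Request:
{"name": "send_rows", "arguments": {
  "plan": [
    {"fingers":0.6,"tx":0,"ty":-0.0025,"tz":0.015,"twist":0},
    {"fingers":0.6,"tx":0,"ty":0,"tz":0.025,"twist":0},
    {"fingers":0.6,"tx":0,"ty":0,"tz":0.025,"twist":0},
    {"fingers":0.6,"tx":0,"ty":0,"tz":0.025,"twist":0},
    {"fingers":0.6,"tx":0,"ty":0,"tz":0.025,"twist":0},
    {"fingers":0.6,"tx":0,"ty":0,"tz":0.015,"twist":0},
    {"fingers":0.6,"tx":0,"ty":0,"tz":0.01,"twist":0},
    {"fingers":0.6,"tx":0,"ty":0,"tz":0,"twist":0}
  ]
}}

```text
clock: 22.93
eef_pos: [0.5476, 0.0029, 0.0986]
eef_rot: [0.226, -3.127, -0.002]
contact_force: [-1.4, -0.0, -2.2]
finger_gap: 0.68
grasp_force: 29.9
```

Request:
{"name": "send_rows", "arguments": {
  "plan": [
    {"fingers":0.6,"tx":0,"ty":0,"tz":0.005,"twist":0},
    {"fingers":0.6,"tx":0,"ty":0,"tz":0.003,"twist":0},
    {"fingers":0.6,"tx":0,"ty":0,"tz":0.002,"twist":0},
    {"fingers":0.6,"tx":0,"ty":0,"tz":0.001,"twist":0},
    {"fingers":0.6,"tx":0,"ty":0,"tz":0.001,"twist":0},
    {"fingers":0.6,"tx":0,"ty":0,"tz":0,"twist":0},
    {"fingers":0.6,"tx":0,"ty":0,"tz":0,"twist":0},
    {"fingers":0.6,"tx":0,"ty":0,"tz":0,"twist":0}
  ]
}}

```text
clock: 23.6
eef_pos: [0.5503, 0.0026, 0.0903]
eef_rot: [-0.226, 3.133, -0.0]
contact_force: [-0.3, -0.4, -2.5]
finger_gap: 0.686
grasp_force: 29.9
```

```bash
python3 -c "
from red import *
s,m=cur(); print(s['contact_force'].round(1))
go(*tw(.035,-.07),.0867,TR[2]+np.pi)"
```

```text
[-0.3 -0.4 -2.5]
pos [0.5503 0.0026 0.0903] a -2.997 -> d [-0.0012  0.0014  0.0036] twist -0.0 q6 -1.85 t 23.6
```

Request:
{"name": "send_rows", "arguments": {
  "plan": [
    {"fingers":0.6,"tx":0,"ty":0,"tz":0.002,"twist":0},
    {"fingers":0.6,"tx":0,"ty":0,"tz":0.0015,"twist":0},
    {"fingers":0.6,"tx":0,"ty":0,"tz":0,"twist":0},
    {"fingers":0.1,"tx":0,"ty":0,"tz":0,"twist":0},
    {"fingers":0.1,"tx":0,"ty":0,"tz":0,"twist":0},
    {"fingers":0.1,"tx":0,"ty":0,"tz":0,"twist":0},
    {"fingers":0.1,"tx":0,"ty":0,"tz":0,"twist":0},
    {"fingers":0.1,"tx":0,"ty":0,"tz":0,"twist":0}
  ]
}}

```text
clock: 24.27
eef_pos: [0.5502, 0.0026, 0.0865]
eef_rot: [-0.226, 3.133, -0.0]
contact_force: [0.1, 0.5, -0.1]
finger_gap: 0.889
grasp_force: 0.0
```

Request:
{"name": "send_rows", "arguments": {
  "plan": [
    {"fingers":0.1,"tx":0,"ty":0,"tz":-0.02,"twist":0},
    {"fingers":0.1,"tx":0,"ty":0,"tz":-0.03,"twist":0},
    {"fingers":0.1,"tx":0,"ty":0,"tz":-0.035,"twist":0},
    {"fingers":0.1,"tx":0,"ty":0,"tz":-0.035,"twist":0},
    {"fingers":0.1,"tx":0,"ty":0,"tz":-0.03,"twist":0},
    {"fingers":0.6,"tx":0.03,"ty":0.02,"tz":0,"twist":0},
    {"fingers":0.6,"tx":0.03,"ty":0.02,"tz":0,"twist":0},
    {"fingers":0.6,"tx":0.03,"ty":0.02,"tz":0,"twist":0}
  ]
}}

```text
clock: 24.93
eef_pos: [0.4518, 0.0493, 0.2371]
eef_rot: [-0.225, 3.132, -0.0]
contact_force: [-0.3, 0.2, 0.3]
finger_gap: 0.756
grasp_force: 0.0
```

```bash
python3 -c "
from red import *
t,s=red(); save(s,'s3.png',(190,110,300,230),4)
go(*tw(-.074,0),.1,TR[2]+np.pi-.05)"
```

```text
top 132 [235.2 195.7] [ 5.511e-01 -1.000e-04  1.200e-01] tray [ 0.034 -0.074]
top 67 [207.6 195.3] [0.5518 0.1007 0.12  ] tray [0.049 0.025]
top 225 [209.3 205. ] [0.5161 0.0939 0.12  ] tray [0.013 0.024]
top 220 [207.8 221.9] [0.4546 0.0983 0.12  ] tray [-0.047  0.037]
side 172 [247.  161.5] [0.5377 0.1058 0.112 ] tray [0.036 0.033]
side 180 [251.9 177.1] [0.5513 0.002  0.112 ] tray [ 0.035 -0.072]
pos [0.4483 0.0509 0.2356] a -2.995 -> d [0.0135 0.0088 0.1357] twist 0.052 q6 -1.78 t 25.0
```

View pics/s3.png

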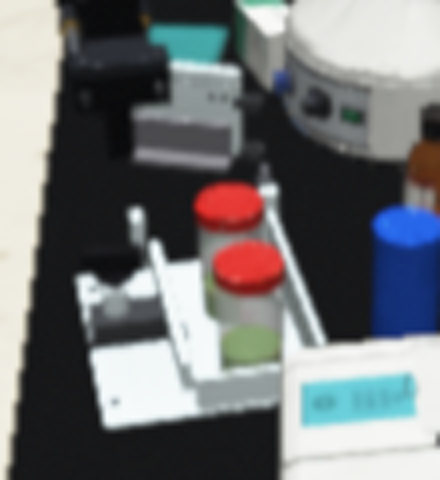

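Both jars stand upright between the bar and the back wall. Next I grip the knob again to push the bar.

Request:
{"name": "send_rows", "arguments": {
  "plan": [
    {"fingers":0.6,"tx":0.0135,"ty":0.0088,"tz":0,"twist":0},
    {"fingers":0.6,"tx":0,"ty":0,"tz":0,"twist":0.07},
    {"fingers":0.6,"tx":0,"ty":0,"tz":0.02,"twist":0},
    {"fingers":0.6,"tx":0,"ty":0,"tz":0.03,"twist":0},
    {"fingers":0.6,"tx":0,"ty":0,"tz":0.03,"twist":0},
    {"fingers":0.6,"tx":0,"ty":0,"tz":0.03,"twist":0},
    {"fingers":0.6,"tx":0,"ty":0,"tz":0.0175,"twist":0},
    {"fingers":0.6,"tx":0,"ty":0,"tz":0.009,"twist":0}
  ]
}}

```text
clock: 25.7
eef_pos: [0.4363, 0.0557, 0.0971]
eef_rot: [0.116, -3.135, -0.0]
contact_force: [-1.5, -0.6, -0.7]
finger_gap: 0.398
grasp_force: 0.0
```

Request:
{"name": "send_rows", "arguments": {
  "plan": [
    {"fingers":0.6,"tx":0,"ty":0,"tz":0,"twist":0},
    {"fingers":1,"tx":0,"ty":0,"tz":0,"twist":0},
    {"fingers":1,"tx":0,"ty":0,"tz":0,"twist":0},
    {"fingers":1,"tx":0,"ty":0,"tz":0,"twist":0},
    {"fingers":1,"tx":0,"ty":0,"tz":0,"twist":0},
    {"fingers":1,"tx":0,"ty":0,"tz":0,"twist":0},
    {"fingers":1,"tx":0,"ty":0,"tz":0,"twist":0},
    {"fingers":1,"tx":0,"ty":0,"tz":0,"twist":0}
  ],
  "newtons": 50
}}

```text
clock: 26.37
eef_pos: [0.439, 0.0592, 0.1016]
eef_rot: [-0.114, 3.136, 0.01]
contact_force: [0.1, 15.9, 3.0]
finger_gap: 0.155
grasp_force: 50.0
```

```bash
python3 -c "
from red import *
s,m=cur(); print(s['contact_force'].round(1),s['finger_gap'],wt(*s['eef_pos'][:2]))
go(*tw(-.028,0),.1,TR[2]+np.pi-.05)"
```

```text
[ 0.1 15.9  3. ] 0.1549257638605652 [-0.06827491  0.00059303]
pos [0.439  0.0592 0.1016] a -3.069 -> d [-0.0402  0.0023  0.0018] twist -0.022 q6 -1.7 t 26.4
```

Request:
{"name": "send_rows", "arguments": {
  "plan": [
    {"fingers":0.6,"tx":0,"ty":0,"tz":0,"twist":0},
    {"fingers":0.6,"tx":0,"ty":0,"tz":0,"twist":0},
    {"fingers":0.6,"tx":0,"ty":0,"tz":0,"twist":0},
    {"fingers":0.6,"tx":0.0045,"ty":0.002,"tz":0,"twist":0},
    {"fingers":0.6,"tx":0,"ty":0,"tz":0,"twist":0},
    {"fingers":0.6,"tx":0,"ty":0,"tz":0,"twist":0},
    {"fingers":0.6,"tx":0,"ty":0,"tz":0,"twist":0},
    {"fingers":0.6,"tx":0,"ty":0,"tz":0,"twist":0}
  ]
}}

```text
clock: 27.03
eef_pos: [0.4332, 0.0574, 0.1]
eef_rot: [-0.116, 3.139, -0.0]
contact_force: [0.4, -0.3, -0.8]
finger_gap: 0.399
grasp_force: 0.0
```

```bash
python3 -c "
from red import *
s,m=cur(); print(s['contact_force'].round(1),s['finger_gap'],wt(*s['eef_pos'][:2]))
go(*tw(-.073,0.001),.1,TR[2]+np.pi-.07)"
```

```text
[ 0.4 -0.3 -0.8] 0.39944173942620953 [-0.0742017 -0.0003394]
pos [0.4332 0.0574 0.1   ] a -3.068 -> d [-0.0011  0.0014 -0.    ] twist -0.0 q6 -1.69 t 27.0
```

Request:
{"name": "send_rows", "arguments": {
  "plan": [
    {"fingers":0.6,"tx":-0.001,"ty":0.0013,"tz":0,"twist":0},
    {"fingers":1,"tx":0,"ty":0,"tz":0,"twist":0},
    {"fingers":1,"tx":0,"ty":0,"tz":0,"twist":0},
    {"fingers":1,"tx":0,"ty":0,"tz":0,"twist":0},
    {"fingers":1,"tx":0,"ty":0,"tz":0,"twist":0},
    {"fingers":1,"tx":0,"ty":0,"tz":0,"twist":0},
    {"fingers":1,"tx":0,"ty":0,"tz":0,"twist":0},
    {"fingers":1,"tx":0,"ty":0,"tz":0,"twist":0}
  ]
}}

```text
clock: 27.7
eef_pos: [0.434, 0.0593, 0.0999]
eef_rot: [0.116, -3.139, -0.001]
contact_force: [0.1, 3.8, -0.1]
finger_gap: 0.153
grasp_force: 50.0
```

Request:
{"name": "send_rows", "arguments": {
  "plan": [
    {"fingers":1,"tx":-0.003,"ty":0.0002,"tz":0,"twist":0},
    {"fingers":1,"tx":-0.003,"ty":0.0002,"tz":0,"twist":0},
    {"fingers":1,"tx":-0.003,"ty":0.0002,"tz":0,"twist":0},
    {"fingers":1,"tx":-0.003,"ty":0.0002,"tz":0,"twist":0},
    {"fingers":1,"tx":-0.003,"ty":0.0002,"tz":0,"twist":0},
    {"fingers":1,"tx":-0.003,"ty":0.0002,"tz":0,"twist":0},
    {"fingers":1,"tx":-0.003,"ty":0.0002,"tz":0,"twist":0},
    {"fingers":1,"tx":-0.003,"ty":0.0002,"tz":0,"twist":0}
  ]
}}

```text
clock: 28.37
eef_pos: [0.4581, 0.0628, 0.0999]
eef_rot: [0.116, -3.139, -0.001]
contact_force: [-2.8, 4.9, 2.9]
finger_gap: 0.159
grasp_force: 50.0
```

Request:
{"name": "send_rows", "arguments": {
  "plan": [
    {"fingers":1,"tx":-0.002,"ty":0.00015,"tz":0,"twist":0},
    {"fingers":1,"tx":-0.002,"ty":0.00015,"tz":0,"twist":0},
    {"fingers":1,"tx":-0.002,"ty":0.00015,"tz":0,"twist":0},
    {"fingers":1,"tx":-0.002,"ty":0.00015,"tz":0,"twist":0},
    {"fingers":1,"tx":-0.002,"ty":0.00015,"tz":0,"twist":0},
    {"fingers":1,"tx":-0.002,"ty":0.00015,"tz":0,"twist":0},
    {"fingers":1,"tx":-0.002,"ty":0.00015,"tz":0,"twist":0},
    {"fingers":1,"tx":-0.002,"ty":0.00015,"tz":0,"twist":0}
  ]
}}

```text
clock: 29.03
eef_pos: [0.4732, 0.0651, 0.0999]
eef_rot: [0.117, -3.137, -0.001]
contact_force: [-5.9, 4.1, 6.1]
finger_gap: 0.157
grasp_force: 50.0
```

```bash
python3 -c "
from red import *
s,m=cur(); print(s['contact_force'].round(1),s['finger_gap'],wt(*s['eef_pos'][:2]))
red()
go(*tw(-.028,0.001),.1,TR[2]+np.pi-.07)"
```

```text
[-5.9  4.1  6.1] 0.15717472981545363 [-0.03351897  0.00153876]
top 146 [234.2 192.8] [0.5617 0.0038 0.12  ] tray [ 0.045 -0.072]
top 76 [207.  192.6] [0.5616 0.1032 0.12  ] tray [0.059 0.026]
side 170 [250.1 161.2] [0.549  0.1068 0.112 ] tray [0.048 0.032]
side 184 [256.  176.5] [0.5656 0.0048 0.112 ] tray [ 0.049 -0.071]
pos [0.4736 0.0652 0.0999] a -3.067 -> d [-0.0051 -0.0002 -0.0001] twist -0.0 q6 -1.67 t 29.1
```

Request:
{"name": "send_rows", "arguments": {
  "plan": [
    {"fingers":1,"tx":-0.001,"ty":0,"tz":0,"twist":0},
    {"fingers":1,"tx":-0.001,"ty":0,"tz":0,"twist":0},
    {"fingers":1,"tx":-0.001,"ty":0,"tz":0,"twist":0},
    {"fingers":1,"tx":-0.001,"ty":0,"tz":0,"twist":0},
    {"fingers":1,"tx":-0.001,"ty":0,"tz":0,"twist":0},
    {"fingers":1,"tx":-0.001,"ty":0,"tz":0,"twist":0},
    {"fingers":1,"tx":-0.001,"ty":0,"tz":0,"twist":0},
    {"fingers":1,"tx":0,"ty":0,"tz":0,"twist":0}
  ]
}}

```text
clock: 29.8
eef_pos: [0.4802, 0.0661, 0.0999]
eef_rot: [0.117, -3.137, -0.002]
contact_force: [-4.8, 5.8, 5.8]
finger_gap: 0.157
grasp_force: 50.0
```

```bash
python3 -c "
from red import *
s,m=cur(); print(s['contact_force'].round(1),s['torque'].round(2),s['finger_gap'],wt(*s['eef_pos'][:2]))
red()"
```

```text
[-4.8  5.8  5.8] [ 1.22  0.77 -0.16] 0.15707622255348352 [-0.02644466  0.00150794]
top 171 [234. 190.] [0.5721 0.0049 0.12  ] tray [ 0.056 -0.072]
top 77 [206.8 190.1] [0.5709 0.1042 0.12  ] tray [0.069 0.026]
top 176 [208.  199.1] [0.5379 0.0992 0.12  ] tray [0.035 0.026]
top 123 [225.3 225.7] [0.4416 0.0345 0.12  ] tray [-0.069 -0.024]
side 174 [252.  160.9] [0.5559 0.1088 0.112 ] tray [0.055 0.033]
side 186 [257.9 176.1] [0.5722 0.0067 0.112 ] tray [ 0.056 -0.071]
```

Travel is about 47 mm, but the force hasn't risen yet. I'll creep further.

Request:
{"name": "send_rows", "arguments": {
  "plan": [
    {"fingers":1,"tx":-0.0008,"ty":0,"tz":0,"twist":0},
    {"fingers":1,"tx":-0.0008,"ty":0,"tz":0,"twist":0},
    {"fingers":1,"tx":-0.0007,"ty":0,"tz":0,"twist":0},
    {"fingers":1,"tx":-0.0007,"ty":0,"tz":0,"twist":0},
    {"fingers":1,"tx":0,"ty":0,"tz":0,"twist":0},
    {"fingers":1,"tx":0,"ty":0,"tz":0,"twist":0},
    {"fingers":1,"tx":0,"ty":0,"tz":0,"twist":0},
    {"fingers":1,"tx":0,"ty":0,"tz":0,"twist":0}
  ]
}}

```text
clock: 30.57
eef_pos: [0.4809, 0.0662, 0.0998]
eef_rot: [0.117, -3.132, -0.002]
contact_force: [-14.0, 5.7, 14.2]
finger_gap: 0.156
grasp_force: 50.0
```

```bash
python3 -c "
from red import *
s,m=cur(); print(s['contact_force'].round(1),s['torque'].round(2),s['finger_gap'],wt(*s['eef_pos'][:2]))"
```

```text
[-14.    5.7  14.2] [ 1.03  2.34 -0.13] 0.15576003530268764 [-0.02570509  0.00152002]
```

Force rose to 14 N and the motion stopped, so the jars are against the wall. Tighten.

Request:
{"name": "send_rows", "arguments": {
  "plan": [
    {"fingers":1,"tx":0,"ty":0,"tz":0,"twist":0.092},
    {"fingers":1,"tx":0,"ty":0,"tz":0,"twist":0.092},
    {"fingers":1,"tx":0,"ty":0,"tz":0,"twist":0.092},
    {"fingers":1,"tx":0,"ty":0,"tz":0,"twist":0.092},
    {"fingers":1,"tx":0,"ty":0,"tz":0,"twist":0.092},
    {"fingers":1,"tx":0,"ty":0,"tz":0,"twist":0.092},
    {"fingers":1,"tx":0,"ty":0,"tz":0,"twist":0.092},
    {"fingers":1,"tx":0,"ty":0,"tz":0,"twist":0.092}
  ]
}}

```text
clock: 31.23
eef_pos: [0.4807, 0.0654, 0.0998]
eef_rot: [-1.023, -2.963, 0.005]
contact_force: [-15.9, 1.7, 15.5]
finger_gap: 0.155
grasp_force: 50.0
```

Request:
{"name": "send_rows", "arguments": {
  "plan": [
    {"fingers":1,"tx":0,"ty":0,"tz":0,"twist":0.092},
    {"fingers":1,"tx":0,"ty":0,"tz":0,"twist":0.092},
    {"fingers":1,"tx":0,"ty":0,"tz":0,"twist":0.092},
    {"fingers":1,"tx":0,"ty":0,"tz":0,"twist":0.092},
    {"fingers":1,"tx":0,"ty":0,"tz":0,"twist":0.092},
    {"fingers":1,"tx":0,"ty":0,"tz":0,"twist":0.092},
    {"fingers":1,"tx":0,"ty":0,"tz":0,"twist":0.08},
    {"fingers":1,"tx":0,"ty":0,"tz":0,"twist":0}
  ]
}}

```text
clock: 31.9
eef_pos: [0.4802, 0.065, 0.1]
eef_rot: [-1.893, -2.499, 0.011]
contact_force: [-18.9, -0.4, 19.0]
finger_gap: 0.153
grasp_force: 50.0
```

```bash
python3 -c "
from red import *
s,m=cur(); print(s['contact_force'].round(1),s['torque'].round(2),s['finger_gap'],wt(*s['eef_pos'][:2]))
go(*s['eef_pos'],TR[2]+np.pi-1.52)"
```

```text
[-18.9  -0.4  19. ] [0.07 3.1  0.12] 0.15271634246464283 [-0.02657482  0.00047368]
pos [0.4802 0.065  0.1   ] a 1.845 -> d [0. 0. 0.] twist 0.079 q6 -0.3 t 31.9
```

Request:
{"name": "send_rows", "arguments": {
  "plan": [
    {"fingers":1,"tx":0,"ty":0,"tz":0,"twist":0.05},
    {"fingers":1,"tx":0,"ty":0,"tz":0,"twist":0.04},
    {"fingers":1,"tx":0,"ty":0,"tz":0,"twist":0},
    {"fingers":1,"tx":0,"ty":0,"tz":0,"twist":0},
    {"fingers":0.6,"tx":0,"ty":0,"tz":0,"twist":0},
    {"fingers":0.6,"tx":0,"ty":0,"tz":0,"twist":0},
    {"fingers":0.6,"tx":0,"ty":0,"tz":0,"twist":0},
    {"fingers":0.6,"tx":0,"ty":0,"tz":0,"twist":0}
  ]
}}

```text
clock: 32.57
eef_pos: [0.4844, 0.065, 0.1]
eef_rot: [2.003, 2.418, 0.0]
contact_force: [-0.4, 0.7, -0.9]
finger_gap: 0.357
grasp_force: 0.0
```

Request:
{"name": "send_rows", "arguments": {
  "plan": [
    {"fingers":0.6,"tx":0,"ty":0,"tz":-0.015,"twist":0},
    {"fingers":0.6,"tx":0,"ty":0,"tz":-0.03,"twist":0},
    {"fingers":0.6,"tx":0,"ty":0,"tz":-0.035,"twist":0},
    {"fingers":0.6,"tx":0,"ty":0,"tz":-0.035,"twist":0},
    {"fingers":0.6,"tx":0,"ty":0,"tz":-0.035,"twist":0},
    {"fingers":0.6,"tx":0.035,"ty":0,"tz":0,"twist":0},
    {"fingers":0.6,"tx":0.035,"ty":0,"tz":0,"twist":0},
    {"fingers":0.6,"tx":0.035,"ty":0,"tz":0,"twist":0}
  ]
}}

```text
clock: 33.23
eef_pos: [0.4652, 0.1691, 0.2513]
eef_rot: [2.005, 2.415, 0.004]
contact_force: [0.8, 0.4, -0.2]
finger_gap: 0.398
grasp_force: 0.0
```

```bash
python3 - <<'E'
from red import *
t,s=red()
save(s,"s4.png",(195,130,295,225),5)
go(.4966,.4105,.25,2.857)
go(.4966,.4105,.25,2.857-np.pi)
E
```

```text
top 163 [233.6 189.8] [0.5727 0.0063 0.12  ] tray [ 0.057 -0.071]
top 172 [207.1 193.4] [0.5587 0.1028 0.12  ] tray [0.057 0.027]
top 86 [181.9 213.5] [0.4844 0.1929 0.12  ] tray [-0.004  0.126]
side 178 [252.1 160.8] [0.5564 0.1095 0.112 ] tray [0.055 0.033]
side 185 [258.1 176.1] [0.5727 0.0064 0.112 ] tray [ 0.056 -0.071]
pos [0.4638 0.1723 0.2504] a 1.762 -> d [0.2276 0.0776 0.0008] twist -1.095 q6 0.0 t 33.3
pos [0.4638 0.1723 0.2504] a 1.762 -> d [0.2276 0.0776 0.0008] twist 2.047 q6 0.0 t 33.3
```

View pics/s4.png

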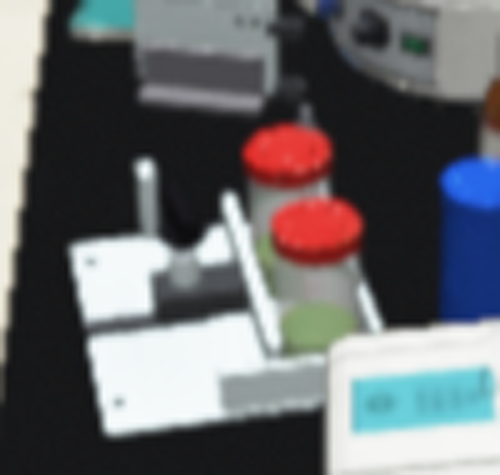

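Jars are clamped against the wall, upright. Now the gate.

Request:
{"name": "send_rows", "arguments": {
  "plan": [
    {"fingers":0.4,"tx":0.0285,"ty":0.0097,"tz":0,"twist":0},
    {"fingers":0.4,"tx":0.0285,"ty":0.0097,"tz":0,"twist":0},
    {"fingers":0.4,"tx":0.0285,"ty":0.0097,"tz":0,"twist":0},
    {"fingers":0.4,"tx":0.0285,"ty":0.0097,"tz":0,"twist":0},
    {"fingers":0.4,"tx":0.0285,"ty":0.0097,"tz":0,"twist":0},
    {"fingers":0.4,"tx":0.0285,"ty":0.0097,"tz":0,"twist":0},
    {"fingers":0.4,"tx":0.0285,"ty":0.0097,"tz":0,"twist":0},
    {"fingers":0.4,"tx":0.0285,"ty":0.0097,"tz":0,"twist":0}
  ]
}}

```text
clock: 34.0
eef_pos: [0.499, 0.4079, 0.2496]
eef_rot: [2.004, 2.418, 0.0]
contact_force: [0.3, -0.6, 1.2]
finger_gap: 0.602
grasp_force: 0.0
```

Request:
{"name": "send_rows", "arguments": {
  "plan": [
    {"fingers":0.4,"tx":0,"ty":0,"tz":0,"twist":-0.122},
    {"fingers":0.4,"tx":0,"ty":0,"tz":0,"twist":-0.122},
    {"fingers":0.4,"tx":0,"ty":0,"tz":0,"twist":-0.122},
    {"fingers":0.4,"tx":0,"ty":0,"tz":0,"twist":-0.122},
    {"fingers":0.4,"tx":0,"ty":0,"tz":0,"twist":-0.122},
    {"fingers":0.4,"tx":0,"ty":0,"tz":0,"twist":-0.122},
    {"fingers":0.4,"tx":0,"ty":0,"tz":0,"twist":-0.122},
    {"fingers":0.4,"tx":0,"ty":0,"tz":0,"twist":-0.122}
  ]
}}

```text
clock: 34.67
eef_pos: [0.4991, 0.4063, 0.2496]
eef_rot: [0.627, 3.078, -0.001]
contact_force: [0.3, 0.8, -0.4]
finger_gap: 0.598
grasp_force: 0.0
```

Request:
{"name": "send_rows", "arguments": {
  "plan": [
    {"fingers":0.4,"tx":0,"ty":0,"tz":0,"twist":-0.119},
    {"fingers":0.4,"tx":0,"ty":0,"tz":0,"twist":0},
    {"fingers":0.4,"tx":0,"ty":0,"tz":0.02,"twist":0},
    {"fingers":0.4,"tx":0,"ty":0,"tz":0.02,"twist":0},
    {"fingers":0.4,"tx":0,"ty":0,"tz":0.02,"twist":0},
    {"fingers":0.4,"tx":0,"ty":0,"tz":0,"twist":0},
    {"fingers":0.4,"tx":0,"ty":0,"tz":0,"twist":0},
    {"fingers":0.4,"tx":0,"ty":0,"tz":0,"twist":0}
  ]
}}

```text
clock: 35.33
eef_pos: [0.4989, 0.4071, 0.1911]
eef_rot: [0.455, 3.107, 0.001]
contact_force: [0.6, 0.1, 1.2]
finger_gap: 0.599
grasp_force: 0.0
```

```bash
python3 - <<'E'
from red import *
go(.4966,.4105,.096,2.857)
t=shot("top"); s=shot("side"); save(s,"s5.png",(200,80,290,165),5)
# knob angle check
r=(205,200,232,224); g=cv2.cvtColor(crop(t,r),cv2.COLOR_RGB2GRAY)
m=(g<55).astype(np.uint8); k,l,st,ce=cv2.connectedComponentsWithStats(m)
for i in range(1,k):
    if st[i,4]>100:
        ys,xs=np.nonzero(l==i); w=atz(t,np.c_[(xs+.5)/S-.5+r[0],(ys+.5)/S-.5+r[1]],.107)[:,:2]
        C=w.mean(0); e,v=np.linalg.eigh(np.cov((w-C).T)); print("dark",st[i],"tray",wt(*C).round(4),np.sqrt(e*12).round(4),"dir",np.arctan2(v[1,1],v[0,1])-TR[2])
E
```

```text
pos [0.4989 0.4071 0.1911] a 2.851 -> d [0.0032 0.0025 0.0951] twist -0.006 q6 -0.72 t 35.3
dark [ 29  50  46  27 788] tray [-0.0269 -0.0012] [0.0196 0.0367] dir 1.7528951939427417
```

View pics/s5.png

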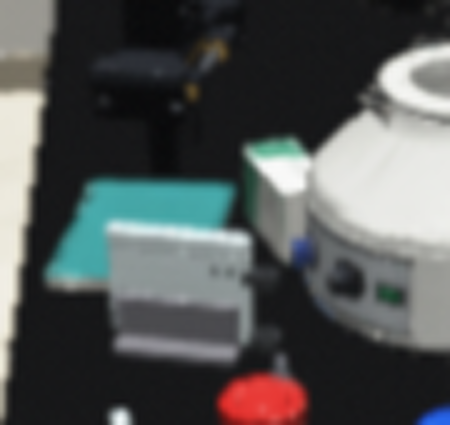

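The knob reads about 1.39 rad, tight, and the bar about 48 mm. The gripper is above the gate rail. Descend and pinch.

Request:
{"name": "send_rows", "arguments": {
  "plan": [
    {"fingers":0.4,"tx":0.0032,"ty":0.0025,"tz":0,"twist":0},
    {"fingers":0.4,"tx":0,"ty":0,"tz":0.02,"twist":0},
    {"fingers":0.4,"tx":0,"ty":0,"tz":0.02,"twist":0},
    {"fingers":0.4,"tx":0,"ty":0,"tz":0.02,"twist":0},
    {"fingers":0.4,"tx":0,"ty":0,"tz":0.015,"twist":0},
    {"fingers":0.4,"tx":0,"ty":0,"tz":0.012,"twist":0},
    {"fingers":0.4,"tx":0,"ty":0,"tz":0.008,"twist":0},
    {"fingers":0.4,"tx":0,"ty":0,"tz":0,"twist":0}
  ]
}}

```text
clock: 36.1
eef_pos: [0.4949, 0.41, 0.0934]
eef_rot: [-0.452, -3.107, 0.002]
contact_force: [-1.1, -0.1, -0.8]
finger_gap: 0.599
grasp_force: 0.0
```

Request:
{"name": "send_rows", "arguments": {
  "plan": [
    {"fingers":0.6,"tx":0,"ty":0,"tz":0,"twist":0},
    {"fingers":1,"tx":0,"ty":0,"tz":0,"twist":0},
    {"fingers":1,"tx":0,"ty":0,"tz":0,"twist":0},
    {"fingers":1,"tx":0,"ty":0,"tz":0,"twist":0},
    {"fingers":1,"tx":0,"ty":0,"tz":0,"twist":0},
    {"fingers":1,"tx":0,"ty":0,"tz":0,"twist":0},
    {"fingers":1,"tx":0,"ty":0,"tz":0,"twist":0},
    {"fingers":1,"tx":0,"ty":0,"tz":0,"twist":0}
  ],
  "newtons": 30
}}

```text
clock: 36.77
eef_pos: [0.4958, 0.4104, 0.0952]
eef_rot: [0.452, 3.109, 0.0]
contact_force: [-0.5, 0.7, 0.1]
finger_gap: 0.135
grasp_force: 30.0
```

```bash
python3 - <<'E'
from red import *
s,m=cur(); print(s['contact_force'].round(1),s['torque'].round(2),s['finger_gap'])
go(.4966,.4105,.2,2.857)
E
```

```text
[-0.5  0.7  0.1] [ 0.13 -0.07 -0.03] 0.13488182060650125
pos [0.4958 0.4104 0.0952] a 2.853 -> d [-0.0008  0.0004 -0.1048] twist -0.004 q6 -0.71 t 36.8
```

The rail is held (11.7 mm). Lift straight up.

Request:
{"name": "send_rows", "arguments": {
  "plan": [
    {"fingers":1,"tx":0,"ty":0,"tz":-0.005,"twist":0},
    {"fingers":1,"tx":0,"ty":0,"tz":-0.01,"twist":0},
    {"fingers":1,"tx":0,"ty":0,"tz":-0.015,"twist":0},
    {"fingers":1,"tx":0,"ty":0,"tz":-0.015,"twist":0},
    {"fingers":1,"tx":0,"ty":0,"tz":-0.015,"twist":0},
    {"fingers":1,"tx":0,"ty":0,"tz":-0.015,"twist":0},
    {"fingers":1,"tx":0,"ty":0,"tz":-0.015,"twist":0},
    {"fingers":1,"tx":0,"ty":0,"tz":-0.01,"twist":0}
  ],
  "newtons": 50
}}

```text
clock: 37.43
eef_pos: [0.4961, 0.4107, 0.1975]
eef_rot: [0.452, 3.107, 0.002]
contact_force: [0.3, 0.1, -2.1]
finger_gap: 0.135
grasp_force: 50.0
```

Request:
{"name": "send_rows", "arguments": {
  "plan": [
    {"fingers":1,"tx":0,"ty":0,"tz":-0.01,"twist":0},
    {"fingers":1,"tx":0,"ty":0,"tz":0,"twist":-0.06},
    {"fingers":1,"tx":0,"ty":0,"tz":0,"twist":-0.06},
    {"fingers":1,"tx":0,"ty":0,"tz":0,"twist":-0.06},
    {"fingers":1,"tx":0,"ty":0,"tz":0,"twist":-0.06},
    {"fingers":1,"tx":0,"ty":0,"tz":0,"twist":-0.06},
    {"fingers":1,"tx":0,"ty":0,"tz":0,"twist":-0.06},
    {"fingers":1,"tx":0,"ty":0,"tz":0,"twist":-0.06}
  ]
}}

```text
clock: 38.1
eef_pos: [0.4954, 0.4101, 0.2048]
eef_rot: [0.211, -3.134, 0.001]
contact_force: [-0.6, -0.8, -2.9]
finger_gap: 0.129
grasp_force: 50.0
```

```bash
python3 - <<'E'
from red import *
s,m=cur(); print(s['contact_force'].round(1),s['torque'].round(2),s['finger_gap'])
# gate grip offset: origin = tcp - ox*gatex ; estimated from fit at gripping
a=2.853; G=np.array([.5706,.3891]); P=np.array([.4958,.4104]); d=G-P; print("origin in tool x,y",d@[np.cos(a),np.sin(a)],d@[np.sin(a),-np.cos(a)])
t=shot("top"); sd=shot("side"); save(sd,"s6.png",(200,60,300,180),4.5); save(t,"t6.png",(110,180,230,240),4)
# aim: gate 60mm outside the hinge
go(*(tw(.088-.077,.132+.06)),.2,TR[2]+np.pi)
E
```

```text
[-0.6 -0.8 -2.9] [ 0.12 -0.14 -0.03] 0.12877798715887032
origin in tool x,y -0.07776872454270699 0.0008691852510031704
pos [0.4955 0.4102 0.2048] a -3.01 -> d [ 0.0253 -0.1481  0.0049] twist -0.013 q6 -1.13 t 38.2
```

View pics/s6.png

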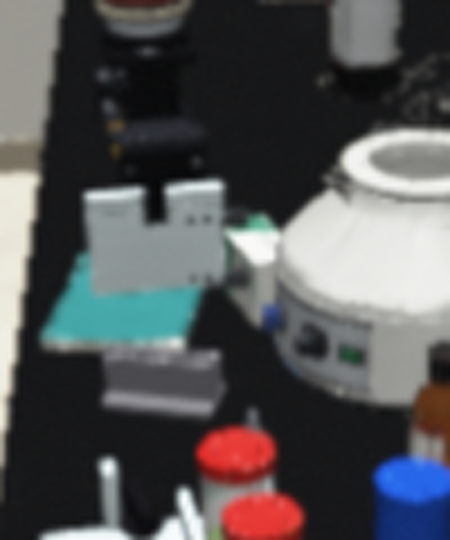

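The gate hangs level in the gripper, clear of the stand. Bring it alongside the hinge, 60 mm outside it.

Request:
{"name": "send_rows", "arguments": {
  "plan": [
    {"fingers":1,"tx":0.003,"ty":-0.0185,"tz":0,"twist":-0.013},
    {"fingers":1,"tx":0.0032,"ty":-0.0185,"tz":0,"twist":0},
    {"fingers":1,"tx":0.0032,"ty":-0.0185,"tz":0,"twist":0},
    {"fingers":1,"tx":0.0032,"ty":-0.0185,"tz":0,"twist":0},
    {"fingers":1,"tx":0.0032,"ty":-0.0185,"tz":0,"twist":0},
    {"fingers":1,"tx":0.0032,"ty":-0.0185,"tz":0,"twist":0},
    {"fingers":1,"tx":0.0032,"ty":-0.0185,"tz":0,"twist":0},
    {"fingers":1,"tx":0.0032,"ty":-0.0185,"tz":0,"twist":0}
  ]
}}

```text
clock: 38.87
eef_pos: [0.4913, 0.2593, 0.205]
eef_rot: [0.223, -3.133, 0.0]
contact_force: [0.5, 0.0, -2.8]
finger_gap: 0.131
grasp_force: 50.0
```

Request:
{"name": "send_rows", "arguments": {
  "plan": [
    {"fingers":1,"tx":0,"ty":0,"tz":0.01,"twist":0},
    {"fingers":1,"tx":0,"ty":0,"tz":0.015,"twist":0},
    {"fingers":1,"tx":0,"ty":0,"tz":0.015,"twist":0},
    {"fingers":1,"tx":0,"ty":0,"tz":0.015,"twist":0},
    {"fingers":1,"tx":0,"ty":0,"tz":0.011,"twist":0},
    {"fingers":1,"tx":0,"ty":0,"tz":0,"twist":0},
    {"fingers":1,"tx":0,"ty":0,"tz":0,"twist":0},
    {"fingers":1,"tx":0,"ty":0,"tz":0,"twist":0}
  ]
}}

```text
clock: 39.53
eef_pos: [0.4921, 0.2606, 0.1397]
eef_rot: [-0.226, 3.132, 0.0]
contact_force: [0.8, 0.3, -1.4]
finger_gap: 0.133
grasp_force: 50.0
```

```bash
python3 - <<'E'
from red import *
s,m=cur(); P=s["eef_pos"]; a=np.arctan2(m[1,0],m[0,0]); print("tcp tray",wt(*P[:2]).round(4),"z",P[2].round(4),"a-tray",a-TR[2]+np.pi)
O=P[:2]-.0778*np.array([np.cos(a),np.sin(a)])+.0009*np.array([np.sin(a),-np.cos(a)])
print("pred origin tray",wt(*O).round(4))
p=[O[0],O[1],a,P[2]-.0892]
t=shot("top"); sd=shot("side"); o=[]
for c,x in((t,None),(sd,None)):
    u=np.vstack([proj(c,q) for q in T(p,GATE)+T(list(TR),TRAY[4:])]); x0,y0=np.floor(u.min(0)-8).astype(int); x1,y1=np.ceil(u.max(0)+8).astype(int); r=(x0,y0,x1,y1)
    im=crop(c,r)[:,:,::-1].copy()
    for q,col in [(q,(0,0,255)) for q in T(p,GATE)]+[(q,(0,255,0)) for q in T(list(TR),TRAY[4:])]:
        h=cv2.convexHull((((proj(c,q)-[x0,y0]+.5)*S-.5)).astype(np.float32)); cv2.polylines(im,[np.round(h*16).astype(np.int32)],True,col,1,cv2.LINE_AA,4)
    o.append(im)
h=max(a.shape[0] for a in o); o=[cv2.copyMakeBorder(a,0,h-a.shape[0],0,0,0) for a in o]
im=np.hstack(o); cv2.imwrite("pics/t7.png",cv2.resize(im,None,fx=min(1.5,790/im.shape[1]),fy=min(1.5,790/im.shape[1])))
E
```

```text
tcp tray [0.0133 0.1923] z 0.1397 a-tray -0.0005274149033276387
pred origin tray [0.0911 0.1932]
```

View pics/t7.png

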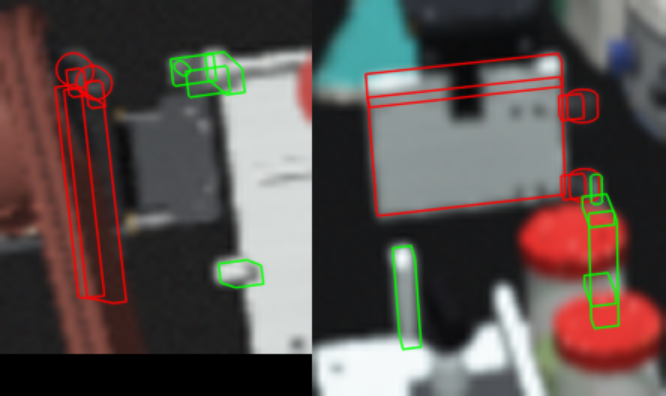

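The predicted gate outline (red) matches the side picture well. A quick sub-pixel check against the side view, then I'll approach.

```bash
python3 - <<'E'
from red import *
s,m=cur(); P=s["eef_pos"]; a=np.arctan2(m[1,0],m[0,0])
O=P[:2]-.0778*np.array([np.cos(a),np.sin(a)])+.0009*np.array([np.sin(a),-np.cos(a)])
p=[O[0],O[1],a,P[2]-.0892]
sd=shot("side"); u=np.vstack([proj(sd,q) for q in T(p,GATE[:2])]); x0,y0=np.floor(u.min(0)-4).astype(int); x1,y1=np.ceil(u.max(0)+4).astype(int); r=(x0,y0,x1,y1)
im=crop(sd,r).astype(int); g=im.sum(2)/3; sat=im.max(2)-im.min(2)
mk=((g>85)&(sat<45)).astype(np.uint8)*255; print(mk.mean(),g.max())
full=render(sd,T(p,GATE[:2]),r)
# weight: leave out gripper (dark inside) columns
cs,_=cv2.findContours(mk,0,1); hull=cv2.convexHull(max(cs,key=cv2.contourArea)); mh=np.zeros_like(mk); cv2.fillConvexPoly(mh,hull,255)
def f(q): return np.mean(np.abs(render(sd,T([p[0]+q[0]*np.cos(TR[2]),p[1]+q[0]*np.sin(TR[2]),a+q[2],p[3]+q[1]],GATE[:2]),r).astype(float)-mh))
x=minimize(f,[0,0,0],method="Nelder-Mead",options=dict(initial_simplex=[[0,0,0],[.004,0,0],[0,.004,0],[0,0,.03]])); print("along tray x, z, yaw corr",x.x.round(4),x.fun,f([0,0,0]))
# tray posts in the same view: stop post, fit shift in tray x
r=tuple(np.r_[np.floor(proj(sd,T(list(TR),[TRAY[7]])[0]).min(0)-5),np.ceil(proj(sd,T(list(TR),[TRAY[7]])[0]).max(0)+5)].astype(int)); r=(r[0],r[1],r[2],r[1]+16)
g=cv2.cvtColor(crop(sd,r),cv2.COLOR_RGB2GRAY); mk=(g>85).astype(np.uint8)*255
def f2(q): return np.mean(np.abs(render(sd,T([TR[0]+q[0],TR[1]+q[1],TR[2]],[TRAY[7]]),r).astype(float)-mk))
x=minimize(f2,[0,0],method="Nelder-Mead",options=dict(initial_simplex=[[0,0],[.004,0],[0,.004]])); print("stop post corr world x,y",x.x.round(4),x.fun,f2([0,0]))
go(*(tw(.088-.0778+.0000,.132-.0009)),.139,TR[2]+np.pi)
E
```

```text
121.49181547619048 234.0
along tray x, z, yaw corr [-0.0006  0.      0.0267] 14.873718584656086 15.637400793650794
stop post corr world x,y [-0.0008  0.0028] 12.94482421875 14.859130859375
pos [0.4923 0.2606 0.1402] a -2.998 -> d [ 0.0033 -0.0611  0.0011] twist -0.0 q6 -1.37 t 39.7
```

Gate and tray agree to within 1 mm. Moving in sideways.

Request:
{"name": "send_rows", "arguments": {
  "plan": [
    {"fingers":1,"tx":0.0033,"ty":-0.007,"tz":0.001,"twist":0},
    {"fingers":1,"tx":0,"ty":-0.01,"tz":0,"twist":0},
    {"fingers":1,"tx":0,"ty":-0.01,"tz":0,"twist":0},
    {"fingers":1,"tx":0,"ty":-0.009,"tz":0,"twist":0},
    {"fingers":1,"tx":0,"ty":-0.004,"tz":0,"twist":0},
    {"fingers":1,"tx":0,"ty":0,"tz":0,"twist":0},
    {"fingers":1,"tx":0,"ty":0,"tz":0,"twist":0},
    {"fingers":1,"tx":0,"ty":0,"tz":0,"twist":0}
  ]
}}

```text
clock: 40.35
eef_pos: [0.4942, 0.2202, 0.138]
eef_rot: [-0.226, 3.133, 0.0]
contact_force: [0.3, 0.1, -1.9]
finger_gap: 0.129
grasp_force: 50.0
```

Request:
{"name": "send_rows", "arguments": {
  "plan": [
    {"fingers":1,"tx":0,"ty":-0.004,"tz":0,"twist":0},
    {"fingers":1,"tx":0,"ty":-0.004,"tz":0,"twist":0},
    {"fingers":1,"tx":0,"ty":-0.004,"tz":0,"twist":0},
    {"fingers":1,"tx":0,"ty":-0.004,"tz":0,"twist":0},
    {"fingers":1,"tx":0,"ty":-0.003,"tz":0,"twist":0},
    {"fingers":1,"tx":0,"ty":-0.002,"tz":0,"twist":0},
    {"fingers":1,"tx":0,"ty":0,"tz":0,"twist":0},
    {"fingers":1,"tx":0,"ty":0,"tz":0,"twist":0}
  ]
}}

```text
clock: 41.02
eef_pos: [0.497, 0.1997, 0.138]
eef_rot: [0.226, -3.133, -0.001]
contact_force: [-0.7, 2.1, -2.7]
finger_gap: 0.132
grasp_force: 50.1
```

```bash
python3 - <<'E'
from red import *
s,m=cur(); print(s['contact_force'].round(1),s['torque'].round(2))
go(*(tw(.088-.0778,.132-.0009)),.139,TR[2]+np.pi)
P=s["eef_pos"]; a=np.arctan2(m[1,0],m[0,0])
O=P[:2]-.0778*np.array([np.cos(a),np.sin(a)])+.0009*np.array([np.sin(a),-np.cos(a)])
print("origin tray",wt(*O).round(4),P[2]-.0892)
t=shot("top"); sd=shot("side"); save(t,"t8.png",(140,160,240,240),4); save(sd,"s8.png",(200,100,280,190),6)
cv2.imwrite("pics/m8.png",np.hstack([cv2.imread("pics/t8.png"),cv2.resize(cv2.imread("pics/s8.png"),(284,320))]))
E
```

```text
[-0.7  2.1 -2.7] [ 0.78  0.02 -0.12]
pos [0.497  0.1997 0.138 ] a -2.998 -> d [-0.0008 -0.0002 -0.001 ] twist -0.001 q6 -1.48 t 41.0
origin tray [0.0872 0.1322] 0.04879797400210786
```

View pics/m8.png

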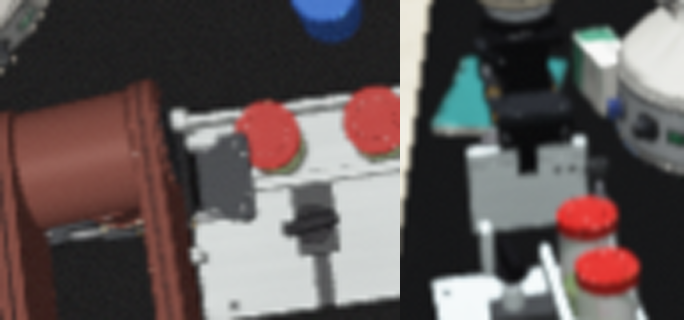

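There is a slight push in +y, probably the gate touching the stop post. I open it by 0.03 rad and start lowering.

Request:
{"name": "send_rows", "arguments": {
  "plan": [
    {"fingers":1,"tx":-0.0008,"ty":0.0023,"tz":0,"twist":0.03},
    {"fingers":1,"tx":0,"ty":0,"tz":0,"twist":0},
    {"fingers":1,"tx":0,"ty":0,"tz":0.003,"twist":0},
    {"fingers":1,"tx":0,"ty":0,"tz":0.003,"twist":0},
    {"fingers":1,"tx":0,"ty":0,"tz":0.002,"twist":0},
    {"fingers":1,"tx":0,"ty":0,"tz":0,"twist":0},
    {"fingers":1,"tx":0,"ty":0,"tz":0,"twist":0},
    {"fingers":1,"tx":0,"ty":0,"tz":0,"twist":0}
  ]
}}

```text
clock: 41.78
eef_pos: [0.4976, 0.2017, 0.1299]
eef_rot: [0.179, -3.136, 0.0]
contact_force: [0.1, 0.3, -1.9]
finger_gap: 0.128
grasp_force: 50.0
```

Request:
{"name": "send_rows", "arguments": {
  "plan": [
    {"fingers":1,"tx":0,"ty":0,"tz":0.002,"twist":0},
    {"fingers":1,"tx":0,"ty":0,"tz":0.002,"twist":0},
    {"fingers":1,"tx":0,"ty":0,"tz":0.001,"twist":0},
    {"fingers":1,"tx":0,"ty":0,"tz":0.001,"twist":0},
    {"fingers":1,"tx":0,"ty":0,"tz":0,"twist":0},
    {"fingers":1,"tx":0,"ty":0,"tz":0,"twist":0},
    {"fingers":1,"tx":0,"ty":0,"tz":0,"twist":0},
    {"fingers":1,"tx":0,"ty":0,"tz":0,"twist":0}
  ]
}}

```text
clock: 42.45
eef_pos: [0.4976, 0.2019, 0.124]
eef_rot: [-0.179, 3.136, 0.0]
contact_force: [-0.1, 0.9, -1.7]
finger_gap: 0.132
grasp_force: 50.0
```

```bash
cat > st.py <<'E'
from red import *
s,m=cur(); print(s['contact_force'].round(1),s['torque'].round(2),s['finger_gap'])
P=s["eef_pos"]; a=np.arctan2(m[1,0],m[0,0])
O=P[:2]-.0778*np.array([np.cos(a),np.sin(a)])+.0009*np.array([np.sin(a),-np.cos(a)])
print("origin tray",wt(*O).round(4),"raise",(P[2]-.0892-.02).round(4),"open",np.pi+TR[2]-a%(2*np.pi), "t",s["clock"])
E
python3 st.py
```

```text
[-0.1  0.9 -1.7] [ 0.34 -0.15  0.05] 0.13210151199877196
origin tray [0.0881 0.1319] raise 0.0148 open 0.03021967957678484 t 42.45
```

It is past the pin tips with almost no force. Keep lowering.

Request:
{"name": "send_rows", "arguments": {
  "plan": [
    {"fingers":1,"tx":0,"ty":0,"tz":0.0015,"twist":0},
    {"fingers":1,"tx":0,"ty":0,"tz":0.0015,"twist":0},
    {"fingers":1,"tx":0,"ty":0,"tz":0.0015,"twist":0},
    {"fingers":1,"tx":0,"ty":0,"tz":0.0015,"twist":0},
    {"fingers":1,"tx":0,"ty":0,"tz":0.001,"twist":0},
    {"fingers":1,"tx":0,"ty":0,"tz":0,"twist":0},
    {"fingers":1,"tx":0,"ty":0,"tz":0,"twist":0},
    {"fingers":1,"tx":0,"ty":0,"tz":0,"twist":0}
  ]
}}

```text
clock: 43.12
eef_pos: [0.4974, 0.202, 0.1166]
eef_rot: [0.18, -3.136, -0.001]
contact_force: [-0.4, 4.7, -2.7]
finger_gap: 0.132
grasp_force: 50.2
```

```bash
python3 st.py
```

```text
[-0.4  4.7 -2.7] [1.01 0.04 0.37] 0.13180026664868363
origin tray [0.0879 0.1321] raise 0.0074 open 0.03007181057905539 t 43.1167
```

Request:
{"name": "send_rows", "arguments": {
  "plan": [
    {"fingers":1,"tx":0,"ty":0.0008,"tz":0,"twist":0},
    {"fingers":1,"tx":0,"ty":0,"tz":0.0015,"twist":0},
    {"fingers":1,"tx":0,"ty":0,"tz":0.0015,"twist":0},
    {"fingers":1,"tx":0,"ty":0,"tz":0.0015,"twist":0},
    {"fingers":1,"tx":0,"ty":0,"tz":0.001,"twist":0},
    {"fingers":1,"tx":0,"ty":0,"tz":0.001,"twist":0},
    {"fingers":1,"tx":0,"ty":0,"tz":0,"twist":0},
    {"fingers":1,"tx":0,"ty":0,"tz":0,"twist":0}
  ]
}}

```text
clock: 43.78
eef_pos: [0.4975, 0.2026, 0.1104]
eef_rot: [0.179, -3.136, -0.0]
contact_force: [-3.1, 3.9, -0.1]
finger_gap: 0.129
grasp_force: 50.2
```

```bash
python3 st.py
```

```text
[-3.1  3.9 -0.1] [0.84 0.21 0.3 ] 0.12859734071913764
origin tray [0.0881 0.1326] raise 0.0012 open 0.030255948651161546 t 43.7833
```

Request:
{"name": "send_rows", "arguments": {
  "plan": [
    {"fingers":1,"tx":0,"ty":0,"tz":0.001,"twist":0},
    {"fingers":1,"tx":0,"ty":0,"tz":0.001,"twist":0},
    {"fingers":1,"tx":0,"ty":0,"tz":0,"twist":0},
    {"fingers":1,"tx":0,"ty":-0.001,"tz":0,"twist":-0.01},
    {"fingers":1,"tx":0,"ty":-0.0008,"tz":0,"twist":-0.01},
    {"fingers":1,"tx":0,"ty":0,"tz":0,"twist":0},
    {"fingers":1,"tx":0,"ty":0,"tz":0,"twist":0},
    {"fingers":1,"tx":0,"ty":0,"tz":0,"twist":0}
  ]
}}

```text
clock: 44.45
eef_pos: [0.4977, 0.201, 0.1087]
eef_rot: [-0.211, 3.134, 0.001]
contact_force: [-2.1, 4.1, 1.0]
finger_gap: 0.133
grasp_force: 50.2
```

```bash
python3 st.py
```

```text
[-2.1  4.1  1. ] [0.82 0.33 0.32] 0.13260776126203036
origin tray [0.0881 0.1326] raise -0.0005 open 0.010260111547984785 t 44.45
```

Seated: the vertical force is now upward. Release and lift away.

Request:
{"name": "send_rows", "arguments": {
  "plan": [
    {"fingers":0.8,"tx":0,"ty":0,"tz":0,"twist":0},
    {"fingers":0.75,"tx":0,"ty":0,"tz":0,"twist":0},
    {"fingers":0.7,"tx":0,"ty":0,"tz":0,"twist":0},
    {"fingers":0.7,"tx":0,"ty":0,"tz":0,"twist":0},
    {"fingers":0.7,"tx":0,"ty":0,"tz":-0.01,"twist":0},
    {"fingers":0.7,"tx":0,"ty":0,"tz":-0.02,"twist":0},
    {"fingers":0.7,"tx":0,"ty":0,"tz":-0.03,"twist":0},
    {"fingers":0.7,"tx":0,"ty":0,"tz":-0.03,"twist":0}
  ]
}}

```text
clock: 45.12
eef_pos: [0.4971, 0.2004, 0.1993]
eef_rot: [0.21, -3.133, 0.001]
contact_force: [0.6, 0.5, -0.3]
finger_gap: 0.302
grasp_force: 0.0
```

Request:
{"name": "send_rows", "arguments": {
  "plan": [
    {"fingers":0.7,"tx":0,"ty":0,"tz":-0.03,"twist":0},
    {"fingers":0.7,"tx":0,"ty":0,"tz":-0.03,"twist":0},
    {"fingers":0.7,"tx":0,"ty":0.03,"tz":0,"twist":0},
    {"fingers":0.7,"tx":0,"ty":0.035,"tz":0,"twist":0},
    {"fingers":0.7,"tx":0,"ty":0.035,"tz":0,"twist":0},
    {"fingers":0.7,"tx":0,"ty":0.035,"tz":0,"twist":0},
    {"fingers":0.7,"tx":0,"ty":0.035,"tz":0,"twist":0},
    {"fingers":0.7,"tx":0,"ty":0.03,"tz":0,"twist":0}
  ]
}}

```text
clock: 45.78
eef_pos: [0.4705, 0.401, 0.2595]
eef_rot: [-0.211, 3.133, 0.001]
contact_force: [0.6, 0.0, 0.6]
finger_gap: 0.299
grasp_force: 0.0
```

```bash
python3 - <<'E'
from red import *
s,m=cur(); print(s["eef_pos"],s["contact_force"])
t,sd=red(); o=[]
q=tw(.088,.132); p=[q[0],q[1],TR[2]+np.pi,.02]
for c in(t,sd):
    u=np.vstack([proj(c,k) for k in T(p,GATE)+T(list(TR),TRAY)]); x0,y0=np.floor(u.min(0)-4).astype(int); x1,y1=np.ceil(u.max(0)+4).astype(int); r=(x0,y0,x1,y1)
    im=crop(c,r)[:,:,::-1].copy()
    clean=im.copy()
    for k in T(p,GATE):
        h=cv2.convexHull((((proj(c,k)-[x0,y0]+.5)*S-.5)).astype(np.float32)); cv2.polylines(im,[np.round(h*16).astype(np.int32)],True,(0,0,255),1,cv2.LINE_AA,4)
    o.append(im if c is sd else im)
h=max(a.shape[0] for a in o); o=[cv2.copyMakeBorder(a,0,h-a.shape[0],0,0,0) for a in o]
im=np.hstack(o); f=790/im.shape[1]; cv2.imwrite("pics/fin.png",cv2.resize(im,None,fx=f,fy=f)); print(im.shape)
E
```

```text
[0.47050724 0.4009866  0.25950037] [0.59389758 0.04647858 0.58080088]
top 162 [233.6 189.8] [0.5728 0.0062 0.12  ] tray [ 0.057 -0.071]
top 173 [207.  193.4] [0.5586 0.1031 0.12  ] tray [0.056 0.027]
side 169 [252.3 161.2] [0.5571 0.1064 0.112 ] tray [0.055 0.03 ]
side 185 [258.1 176.1] [0.5727 0.0064 0.112 ] tray [ 0.056 -0.071]
(328, 628, 3)
```

View pics/fin.png

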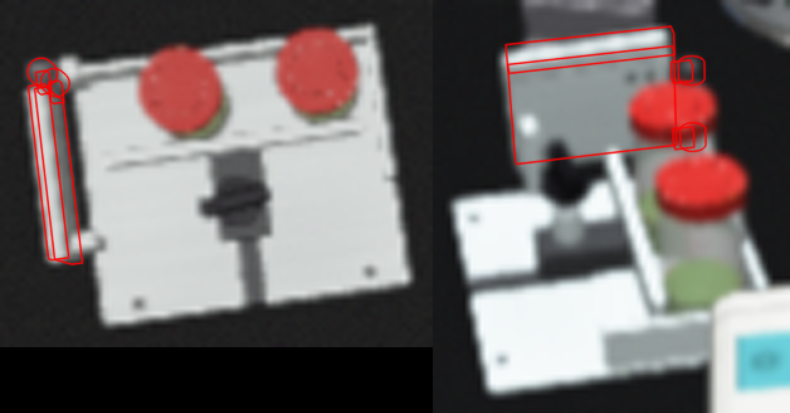

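The gate sits on its pins and is closed against the post, both jars are clamped upright, and the knob is tight. Handing in.

```bash
python3 -c "
from rig import ctrl
print(ctrl.finish_job())"
```

```text
the job is handed in; nothing more can be done
None
```

I handed the job in: both red-lidded jars are clamped upright against the back wall, the knob is tight (about 1.4 rad), and the gate is on both hinge pins and closed; no verdict came back.

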